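# Move gel cassettes from the staining tank into the plate dryer

### The job

Unload the staining tank into the plate dryer: pull the dryer carriage out to its front stop and stand the clear cover of the tank on the blue mat; then draw every gel cassette up out of the tank by its top edge and stand it fully down in a free slot of the pulled-out carriage. Finish by putting the cover back squarely on the tank and pushing the loaded carriage fully home, keeping the cassettes upright, setting them down gently and leaving the microplate and pipette alone.

Things in the scene. Friction and masses are not known exactly. Their poses are not given: they have to be found in the camera images.
- tank: fixed white staining tank, 100 mm (x) by 180 mm (y), rim 60 mm high, walls 5 mm; a mint ledge runs round the outside (120 by 200 mm, top at z 46 mm) and carries the cover. Origin: centre of its underside, on the bench. Cassettes stand on its floor (z 6 mm), in four 12 mm slots at y = -66, -22, 22, 66 mm, their width along the tank's x, so their tops are at z 106 mm; end guides reach up to z 56 mm
- cover: loose clear bluish cover, a box open below, 116 mm (x) by 196 mm (y) outside, walls 4 mm, roof top at z 72 mm; on it a blue handle bar 16 mm thick (x), 80 mm long (y), from z 72 to 108 mm; 0.3 kg. Origin: centre of its lower rim, z up. It starts on the tank ledge, its axes along the tank's, its rim at tank z 46 mm, with 4 mm play all round the tank walls; half a turn makes no difference
- mat: fixed flat blue mat on the bench, 150 mm (x) by 210 mm (y), 3 mm thick, on which the cover is to stand meanwhile. Origin: centre of its underside
- dryer: fixed plate dryer. Origin: on the bench, below the middle of the carriage when that is fully out; its x points into the dryer. The hood (228 mm wide, clear roof at 146 mm) begins 70 mm along x, a teal blower closes it at 190 mm and is 150 mm high
- carriage (a joint): travel of the dryer carriage in m along the dryer's x: 0 = pulled out to the front stop (loading), 0.11 = fully home under the hood. Stays where left; about 2.5 N friction, 8 N s/m damping. The carriage is 104 mm (x) by 190 mm (y) with grey guide blocks up to 52 mm above its floor
- carriage_mid (a point): middle of the carriage floor, on its top face, moves with the carriage; axes as the dryer's; its height is 28 mm
- carriage_handle (a point): point on the orange upright handle tab of the carriage, 110 mm in front (-x) of the carriage middle; tab 12 mm thick (x), 60 mm wide (y), its top edge at 75 mm above the bench; this point is on its mid-plane, 75 mm above the bench (the top edge). The plate beneath it is at 28 mm
- slot0 (a point): carriage slot 0: centre of its floor. 14 mm wide along y and 94 mm long along x, so a cassette stands in it with its width along the dryer's x; guides 52 mm high; slots 44 mm apart
- slot1 (a point): carriage slot 1: centre of its floor. 14 mm wide along y and 94 mm long along x, so a cassette stands in it with its width along the dryer's x; guides 52 mm high; slots 44 mm apart
- slot2 (a point): carriage slot 2: centre of its floor. 14 mm wide along y and 94 mm long along x, so a cassette stands in it with its width along the dryer's x; guides 52 mm high; slots 44 mm apart
- slot3 (a point): carriage slot 3: centre of its floor. 14 mm wide along y and 94 mm long along x, so a cassette stands in it with its width along the dryer's x; guides 52 mm high; slots 44 mm apart
- cassette0: glass gel cassette, a thin upright plate: 84 mm wide along its x, 8 mm thick along its y, 100 mm high along its z; green rim along the top 22 mm, pink gel below; 0.1 kg. Origin: centre of its lower edge. Starts upright in one of the four tank slots; two to four of the cassettes are present (None: absent)
- cassette1: glass gel cassette, a thin upright plate: 84 mm wide along its x, 8 mm thick along its y, 100 mm high along its z; green rim along the top 22 mm, pink gel below; 0.1 kg. Origin: centre of its lower edge. Starts upright in one of the four tank slots; two to four of the cassettes are present (None: absent)
- cassette2: glass gel cassette, a thin upright plate: 84 mm wide along its x, 8 mm thick along its y, 100 mm high along its z; green rim along the top 22 mm, pink gel below; 0.1 kg. Origin: centre of its lower edge. Starts upright in one of the four tank slots; two to four of the cassettes are present (None: absent)
- cassette3: glass gel cassette, a thin upright plate: 84 mm wide along its x, 8 mm thick along its y, 100 mm high along its z; green rim along the top 22 mm, pink gel below; 0.1 kg. Origin: centre of its lower edge. Starts upright in one of the four tank slots; two to four of the cassettes are present (None: absent)
- microplate: loose white microplate with pink wells, 86 x 127 x 14 mm, beyond the tank; leave alone. Origin: centre of its underside
- pipette: loose white pipette lying down, about 220 mm long along its x, 26 mm high; leave alone. Origin: under its middle
Not all that is in view belongs to the job. What is meant by the cover is not red or yellow, and is the larger of those in its own colour.

How it is judged:
By the outcome, as a careful person would: the job done as asked, in the order asked, and still so for the second after the job is handed in, with the robot touching nothing.
Of cassette0, cassette1, cassette2, cassette3 only 2 to 4 are there at a start; the rules pass over those that are not, and their reading is None.
At some moment in a run one of cover may be knocked a few centimetres aside while the robot is not near it.
It also fails if it takes over 208 s, if anything falls off the work surface, if the arm or the gripper's body presses on something with over 40 N, if the wrist force passes 120 N, or if a joint passes its speed limit or range.

### The arm

A 6-joint arm with a two-finger parallel gripper is mounted at the origin on the work surface. World frame = base frame: x ahead of the robot, y to its left, z up, the work surface at z = 0. Lengths are in mm, angles in rad, forces in N, time in s.
With the tool pointing down it reaches from about 350 to 775 mm from the base axis. Payload 7.3 kg.
Tool frame: the origin (TCP) lies at the very end of the fingers, on their centre line; the grasp point (between the pads) lies 19 mm behind it; z points along the fingers, x is the direction in which the jaws open and shut, and the axes are right-handed (so a half turn about z gives the same grasp; the last joint's range is limited). The gripper opens to 92 mm and grips with 3 to 60 N. Pads are 19 mm wide; open, the fingers measure 130 mm over their backs; the gripper's body (75 mm by 190 mm) begins 47 mm behind the grasp point.
Start: joints at [-1.275, 0.342, 1.524, -0, 1.275, -0.146], TCP at [224.497, -474.601, 226.741] pointing down, gripper open.
Joint ranges: [-2.53, 2.53], [-0.77, 2.02], [0.04, 2.7], [-1, 4.14], [0.28, 2.66], [-3.11, 3.11]. Speed limits (rad/s): [2.57, 2.57, 3.14, 3.14, 3.14, 3.14].

### API

Orientations are given as [roll, pitch, yaw] about the fixed x, y, z axes, in that order (R = Rz(yaw) Ry(pitch) Rx(roll)).
In Python, from plant import bot, capture, camera_params gives the robot as it stands.
- The arm moves only by the shell command python3 -m jog 'ROWS' [OPENING]. ROWS is a JSON object of lists of equal length, an entry for each row: "xyz": the shift along the world's x, y, z as a fraction of full scale, a list of three; "angular": the turn, a rotation vector about the world's x, y, z as a fraction of full scale, a list of three. In form: {"xyz": [[x, y, z], ...], "angular": [[wx, wy, wz], ...]}. A call has 1 to 10 rows; each row shifts and turns the pose as measured when the row begins; what a row does not reach is not made up. Full scale, the value 1, is 2 cm for a shift and 6 degrees for a turn. A row lasts 1/10 s, in which the tool goes at most 50 mm and 8.59 degrees, less where a joint would pass 70% of its speed; a pose out of reach is approached as far as the arm can. A call with a number of a shift or a turn outside -1 to 1 is refused whole. A call with a gripper value outside its range is refused whole. OPENING is the closure, from -1 (fully open) to 1 (shut), set as the call begins (- or left out, the last holds). The fingers move at their own pace and stop on an object; the grip force is fixed at half the most. Time passes only in rows, so rows that do not move let the fingers close. It gives the time, the measured TCP pose, the force and the opening at its end, in the units of the state.
- bot.get_obs(): the state, without advancing time (a new reading comes with each control period).
- capture(name): name is "side" or "top" or "wrist"; returns the picture (420x560x3 uint8, red, green, blue); there is no depth.
- camera_params(name): a dict with "fx", "fy", "cx", "cy" (pixels), "rvec" (rotation vector, rad) and "tvec" (3), from world to camera coordinates, as OpenCV has them. Camera axes: x right, y down, z forward; pixel columns grow to the right and rows downward; lengths in mm; the calibration is good to about 2 mm. The wrist camera is an equidistant fisheye: a pixel r from the principal point sees the ray r / f radians off the axis. A picture is of the moment at which its call begins: read the wrist's pose just before it. camera_params takes no time and is no camera call; for the wrist camera it gives the pose at the moment of the call.
- bot.close_job(): hands the job in, once; it reports no verdict.
The state is a dict: "time": time; "joint_positions": joint angles; "dq": joint speeds; "tau": joint torques, N m; "tool_pos": TCP position; "tcp_rot": TCP orientation; "contact_force": force on the tool from outside, world axes, zero at the start; "moment": the same for the moment, N m; "grip_width": finger opening in mm.
Only numpy, scipy, OpenCV 4.12 (cv2) and the standard library are available. Lean on these libraries where they do the work, as an engineer would, in place of code of your own. Each camera call takes 0.05 s, during which the arm holds its last target.

## Working session

There is one attempt and no reset: what is moved stays moved. The work goes in short steps, Python scripts to look and compute and a shell command to move; the robot and the scene stay as the last step left them, time stands still between calls to the robot, and variables do not carry over. Pictures are saved under pics/ and viewed, and the job is handed in when it is done.

```bash
ls; mkdir -p pics; python3 - <<'E'
from plant import bot,capture,camera_params
import cv2
print(bot.get_obs())
for n in ("top","side","wrist"):
    print(n,camera_params(n))
    cv2.imwrite(f"pics/{n}0.png",capture(n)[:,:,::-1])
E
```

```text
pics
{'time': 0.0, 'joint_positions': array([-1.27502089e+00,  3.42745167e-01,  1.52502202e+00, -2.55318550e-05,
        1.27539823e+00, -1.45978236e-01]), 'dq': array([-0.00059719,  0.00066948,  0.00066861,  0.00092895,  0.00065881,
       -0.00105637]), 'tau': array([ 6.16506495e-04, -4.31245852e+01, -2.44224644e+01,  7.17214379e-02,
        5.58446324e-02, -1.31451679e-04]), 'tool_pos': array([ 224.35317041, -474.19347134,  226.03157272]), 'tcp_rot': array([-3.14138803e+00,  1.55958706e-03, -1.12903505e+00]), 'contact_force': array([-0.02644223, -0.85609646, -0.2457916 ]), 'moment': array([-0.00594256,  0.01180213, -0.03060889]), 'grip_width': 92.01762343108335}
top {'fx': 428.7211727775549, 'fy': 428.7211727775549, 'cx': 281.25746685469426, 'cy': 206.86796712556304, 'rvec': array([ 2.05239605, -2.14413402,  0.2457204 ]), 'tvec': array([ 28.92389214, 543.00853672, 849.40041613])}
side {'fx': 435.7054937743714, 'fy': 435.7054937743714, 'cx': 274.53943726514814, 'cy': 208.4223009657166, 'rvec': array([ 0.01801227, -2.84743676,  1.26486105]), 'tvec': array([ 538.32325473,   37.19979009, 1038.42434213])}
wrist {'fx': 325.19226210127806, 'fy': 325.19226210127806, 'cx': 281.998262316977, 'cy': 210.16865504645097, 'rvec': array([-2.45283615,  1.55159727,  0.21389591]), 'tvec': array([-524.67493021,  -34.07111384,  389.4124487 ])}
```

View pics/top0.png

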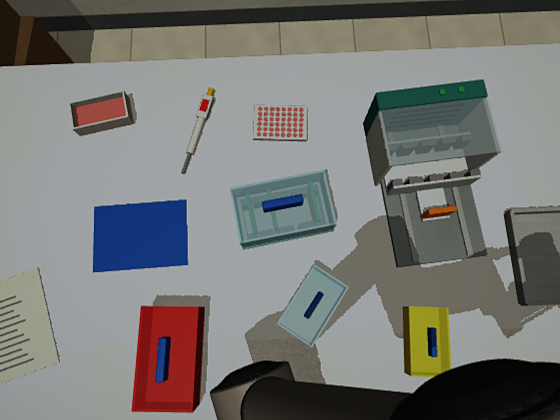

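View pics/side0.png

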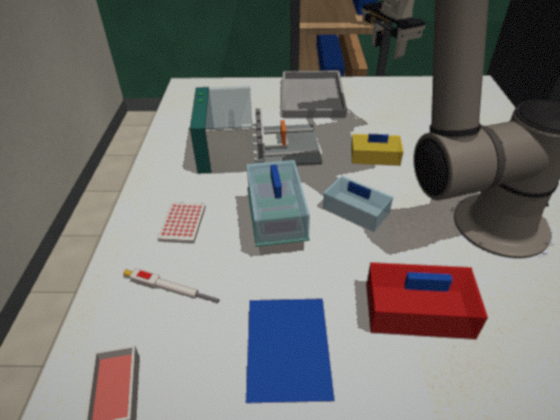

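View pics/wrist0.png

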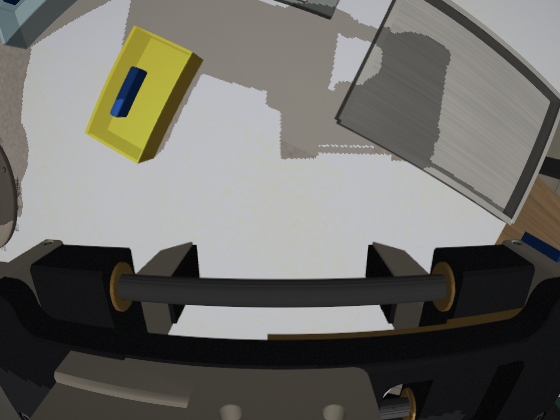

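The top view shows the tank with its large clear cover (handle near 283,203), the blue mat (141,236), and the dryer at right with its orange tab (438,211). The decoys are a small clear cover (313,305) and the red and yellow ones. I'll measure these next.

```bash
cat > h.py <<'E'
from plant import bot,capture,camera_params
import cv2,numpy as np
def cam(n):
    p=camera_params(n);R=cv2.Rodrigues(p["rvec"])[0];return p,R,np.array(p["tvec"])
def ray(n,uv,c=None):
    p,R,t=c or cam(n);u,v=uv;x=(u-p["cx"])/p["fx"];y=(v-p["cy"])/p["fy"]
    if n=="wrist":
        r=np.hypot(x,y);d=np.array([x/r*np.sin(r),y/r*np.sin(r),np.cos(r)]) if r>1e-9 else np.array([0,0,1.])
    else: d=np.array([x,y,1])
    return -R.T@t, R.T@d
def onz(n,uv,z,c=None):
    o,d=ray(n,uv,c);return o+d*(z-o[2])/d[2]
def proj(n,P,c=None):
    p,R,t=c or cam(n);X=R@np.asarray(P,float)+t
    if n=="wrist":
        r=np.hypot(X[0],X[1]);a=np.arctan2(r,X[2]);k=a/max(r,1e-9);return np.array([p["cx"]+p["fx"]*k*X[0],p["cy"]+p["fy"]*k*X[1]])
    return np.array([p["cx"]+p["fx"]*X[0]/X[2],p["cy"]+p["fy"]*X[1]/X[2]])
def tri(a,uva,b,uvb,ca=None,cb=None):
    o1,d1=ray(a,uva,ca);o2,d2=ray(b,uvb,cb)
    d1/=np.linalg.norm(d1);d2/=np.linalg.norm(d2)
    A=np.stack([d1,-d2],1);s=np.linalg.lstsq(A,o2-o1,rcond=None)[0]
    p,q=o1+s[0]*d1,o2+s[1]*d2
    return (p+q)/2,np.linalg.norm(p-q)
def hsv(im): return cv2.cvtColor(im,cv2.COLOR_RGB2HSV)
def blobs(m,amin=40):
    cs,_=cv2.findContours(m.astype(np.uint8),cv2.RETR_EXTERNAL,cv2.CHAIN_APPROX_NONE)
    return sorted([c for c in cs if cv2.contourArea(c)>amin],key=cv2.contourArea,reverse=True)
def rect_on(n,c,z,cc=None):
    "contour -> world plane z -> minAreaRect (centre,size,angle of long side deg)"
    P=np.array([onz(n,q,z,cc)[:2] for q in c.reshape(-1,2)],np.float32)
    (ce),(w,h),a=cv2.minAreaRect(P)
    if w<h: w,h,a=h,w,a+90
    return np.round(ce,1),np.round((w,h),1),round((a+90)%180-90,2)
def save(n,name,im=None):
    im=capture(n) if im is None else im
    cv2.imwrite(f"pics/{name}.png",im[:,:,::-1]);return im
E
python3 - <<'E'
from h import *
for n in("top","side"):
    im=cv2.imread(f"pics/{n}0.png")[:,:,::-1].copy();H=hsv(im)
    m=(H[...,0]>105)&(H[...,0]<130)&(H[...,1]>140)&(H[...,2]>50)
    print(n)
    for c in blobs(m): 
        M=cv2.moments(c);print(' blue',M['m10']/M['m00'],M['m01']/M['m00'],cv2.contourArea(c),'z3',rect_on(n,c,3),'z154',rect_on(n,c,154))
    m=(H[...,0]>5)&(H[...,0]<18)&(H[...,1]>180)&(H[...,2]>120)
    for c in blobs(m,15): print(' orange',c.reshape(-1,2).mean(0),cv2.contourArea(c),rect_on(n,c,75))
E
python3 - <<'E'
import cv2
a=cv2.imread('pics/top0.png');cv2.imwrite('pics/top0z.png',cv2.resize(a[70:270,220:510],None,fx=2.7,fy=2.7,interpolation=cv2.INTER_CUBIC))
E
```

```text
top
 blue 139.71746166950595 235.6547984099943 5870.0 z3 (array([507.4, 324.4]), array([207.9, 147.9]), -87.98) z154 (array([479.8, 274.4]), array([174.8, 124.3]), -87.98)
 blue 160.71871539313398 359.531561461794 301.0 z3 (array([240.7, 271.8]), array([85.8, 16.8]), -3.3) z154 (array([255.5, 230.2]), array([72.1, 14.1]), -3.3)
 blue 282.0422535211268 201.55985915492957 284.0 z3 (array([570.6,   2. ]), array([93.7, 18.9]), -80.91) z154 (array([532.9,   3.4]), array([78.7, 15.9]), -80.91)
 blue 313.5377358490566 304.82232704402514 106.0 z3 (array([338.5, -55.6]), array([60.4, 10. ]), -35.49) z154 (array([337.7, -45. ]), array([50.8,  8.4]), -35.49)
 blue 433.5152979066022 342.22061191626403 103.5 z3 (array([ 250.8, -303.9]), array([57.1, 10.5]), -7.07) z154 (array([ 264. , -253.9]), array([48. ,  8.8]), -7.07)
 orange [442.25423729 209.40677966] 106.5 (array([ 520.6, -331.7]), array([57.8, 10.8]), -83.65)
side
 blue 287.6836756388995 351.97644257345746 7839.0 z3 (array([507.6, 327.3]), array([205.5, 146.4]), -88.06) z154 (array([507.8, 416. ]), array([163. , 116.2]), -88.06)
 blue 330
[... 297 characters left out ...]
 array([76.7, 33.1]), -3.43)
 blue 275.724043715847 180.65573770491804 183.0 z3 (array([ 538.7, -165.3]), array([140. ,  19.8]), -82.19) z154 (array([532.5,  25.2]), array([111. ,  15.7]), -82.19)
 blue 358.55271565495207 189.89350372736953 156.5 z3 (array([ 321.8, -125. ]), array([67.2, 33.8]), -33.98) z154 (array([360.5,  57.2]), array([53.3, 26.8]), -33.98)
 blue 378.02794411177643 137.66067864271457 83.5 z3 (array([ 234.3, -372.6]), array([50.7, 35. ]), -8.56) z154 (array([ 291. , -139.2]), array([40.2, 27.8]), -8.56)
 blue 363.12200435729847 3.9847494553376905 76.5 z3 (array([  128.5, -1601.7]), array([227.7,  84.8]), 61.01) z154 (array([  207.1, -1114.3]), array([180.7,  67.3]), 61.01)
```

View pics/top0z.png

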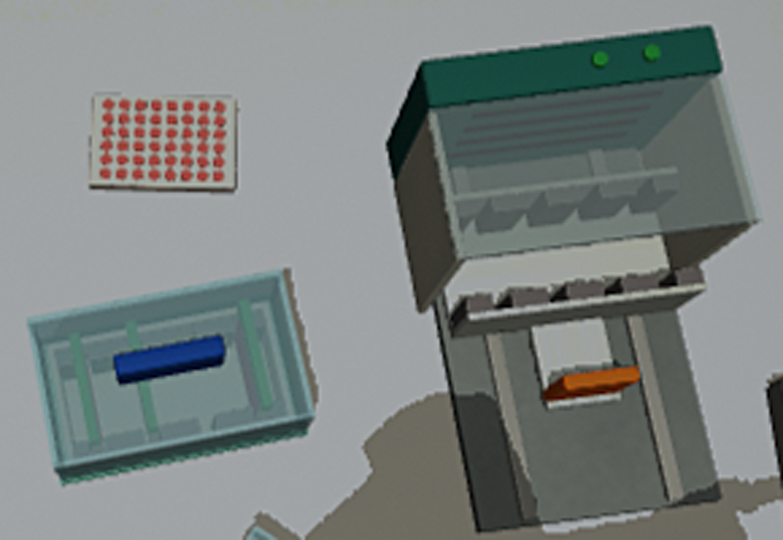

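```bash
python3 - <<'E'
from h import *
z=lambda a,b:(220+a/2.7-.3,70+b/2.7-.3)
q=[("hoodL",z(460,260),146),("hoodR",z(758,222),146),("blowerTL",z(424,62),150),("blowerTR",z(713,27),150),("bl front L",z(433,108),150),("bl front R",z(720,72),150),("tabTL",z(565,378),75),("tabTR",z(638,368),75),("tabBL-front",z(568,385),75),("tab fr R",z(640,380),75),
("trayFL",z(477,530),3),("trayFR",z(720,496),3),("cov roof c1",z(30,322),118),("c2",z(283,270),118),("c3",z(312,418),118),("c4",z(60,470),118),
("carr edgeL",z(453,328),80),("carr edgeR",z(704,288),80)]
for n,p,h in q: print(n,np.round(p,1),onz("top",p,h).round(1))
a=cv2.imread('pics/side0.png');cv2.imwrite('pics/side0z.png',cv2.resize(a[70:270,170:450],None,fx=2.8,fy=2.8,interpolation=cv2.INTER_CUBIC))
E
```

```text
hoodL [390.1 166. ] [ 597.5 -212.4  146. ]
hoodR [500.4 151.9] [ 617.1 -434.3  146. ]
blowerTL [376.7  92.7] [ 754.8 -200.1  150. ]
blowerTR [483.8  79.7] [ 774.  -423.1  150. ]
bl front L [380.1 109.7] [ 716.7 -203.3  150. ]
bl front R [486.4  96.4] [ 736.4 -422.7  150. ]
tabTL [429.  209.7] [ 521.2 -303.6   75. ]
tabTR [456. 206.] [ 526.7 -361.2   75. ]
tabBL-front [430.1 212.3] [ 515.6 -305.3   75. ]
tab fr R [456.7 210.4] [ 517.1 -361.4   75. ]
trayFL [396.4 266. ] [ 413.3 -242.4    3. ]
trayFR [486.4 253.4] [ 432.3 -444.     3. ]
cov roof c1 [230.8 189. ] [572.5 105.7 118. ]
c2 [324.5 169.7] [604.7 -86.  118. ]
c3 [335.3 224.5] [490.3 -99.6 118. ]
c4 [241.9 243.8] [460.   85.7 118. ]
carr edgeL [387.5 191.2] [ 563.8 -219.6   80. ]
carr edgeR [480.4 176.4] [ 587.6 -419.6   80. ]
```

View pics/side0z.png

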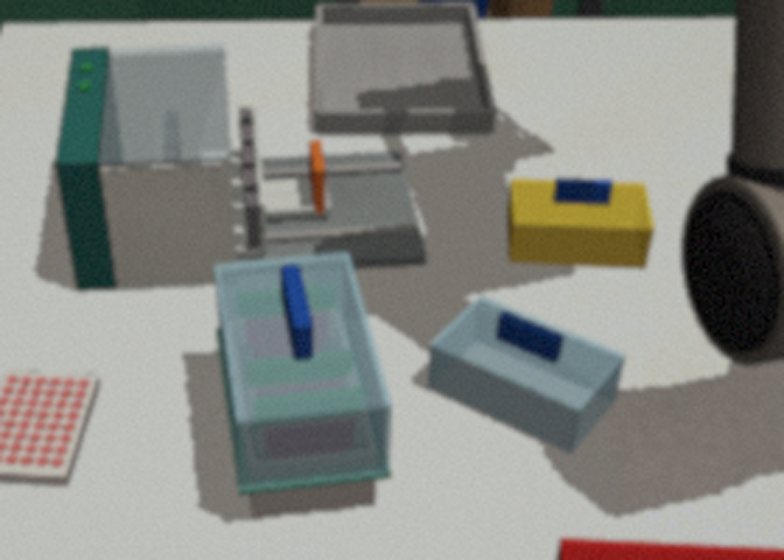

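```bash
cat >> h.py <<'E'
from scipy.spatial.transform import Rotation as Rr
def go(tgt,yaw=None):
    """print what is left to go: mm/20 units and turn/6deg about z (plus levelling), yaw deg of tool x heading"""
    o=bot.get_obs();p=o["tool_pos"];R=Rr.from_euler("xyz",o["tcp_rot"]).as_matrix()
    d=np.array(tgt)-p;print("t",round(o["time"],2),"tcp",p.round(1),"left mm",d.round(1),"units",(d/20).round(2),"F",o["contact_force"].round(1),"w",round(o["grip_width"],1))
    if yaw is not None:
        y=np.radians(yaw);G=np.array([[np.cos(y),np.sin(y),0],[np.sin(y),-np.cos(y),0],[0,0,-1]])
        rv=Rr.from_matrix(G@R.T).as_rotvec(degrees=True);print("turn deg",rv.round(2),"units",(rv/6).round(2), "q6",o["joint_positions"][5].round(2))
E
python3 - <<'E'
from h import *
p,R,t=cam("wrist");o=bot.get_obs();Rt=Rr.from_euler("xyz",o["tcp_rot"]).as_matrix()
print("cam in tool",Rt.T@(-R.T@t-o["tool_pos"]), "axis",Rt.T@R.T@[0,0,1])
go([540.5,-329.3,180],-84.9)
E
```

```text
cam in tool [  -0.24650203  -73.02766274 -157.99372246] axis [0.00161858 0.27072947 0.96265411]
t 0.15 tcp [ 224.4 -474.3  226.2] left mm [316.1 145.  -46.2] units [15.81  7.25 -2.31] F [-0.1 -1.  -1.1] w 92.1
turn deg [-7.000e-02 -1.000e-02 -2.021e+01] units [-0.01 -0.   -3.37] q6 -0.15
```

```bash
python3 -m jog '{"xyz":[[1,0.46,0],[1,0.46,0],[1,0.46,0],[1,0.46,0],[1,0.46,0],[1,0.46,0],[1,0.46,0],[1,0.46,0],[1,0.46,0],[1,0.46,0]],"angular":[[0,0,-0.34],[0,0,-0.34],[0,0,-0.34],[0,0,-0.34],[0,0,-0.34],[0,0,-0.34],[0,0,-0.34],[0,0,-0.34],[0,0,-0.34],[0,0,-0.34]]}' 1; python3 -c "
from h import *
go([540.5,-329.3,180],-84.9)"
```

```text
time: 1.15
tool_pos: [428.3, -378.2, 222.9]
tcp_rot: [3.139, 0.008, -1.505]
contact_force: [-0.1, -1.0, -0.1]
grip_width: 16.3
t 1.15 tcp [ 428.3 -378.2  222.9] left mm [112.2  48.9 -42.9] units [ 5.61  2.45 -2.15] F [-0.1 -1.  -0.1] w 16.3
turn deg [-0.43 -0.2   1.31] units [-0.07 -0.03  0.22] q6 0.65
```

```bash
python3 -m jog '{"xyz":[[0.95,0.41,-0.36],[0.95,0.41,-0.36],[0.95,0.41,-0.36],[0.95,0.41,-0.36],[0.95,0.41,-0.36],[0.95,0.41,-0.36],[0,0,0],[0,0,0]],"angular":[[0,0,0.07],[0,0,0.07],[0,0,0.07],[0,0,0],[0,0,0],[0,0,0],[0,0,0],[0,0,0]]}'; python3 -c "
from h import *
go([540.5,-329.3,60],-84.9)
save('wrist','w1');save('top','t1')"
```

```text
time: 1.95
tool_pos: [547.9, -324.0, 174.7]
tcp_rot: [3.135, 0.012, -1.479]
contact_force: [-0.2, -0.9, -1.1]
grip_width: 0.2
t 1.95 tcp [ 547.9 -324.   174.7] left mm [  -7.4   -5.3 -114.7] units [-0.37 -0.27 -5.73] F [-0.2 -0.9 -1.1] w 0.2
turn deg [-0.63 -0.45 -0.14] units [-0.1  -0.08 -0.02] q6 0.82
```

View pics/w1.png

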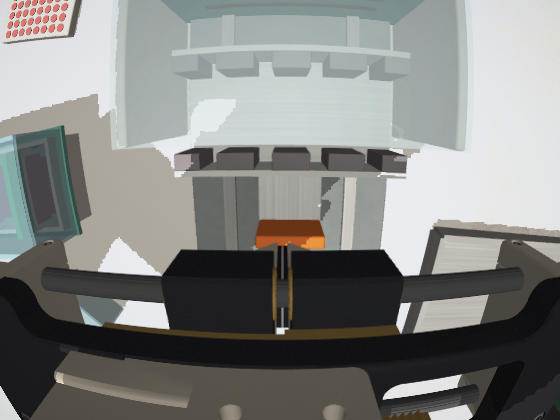

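View pics/t1.png

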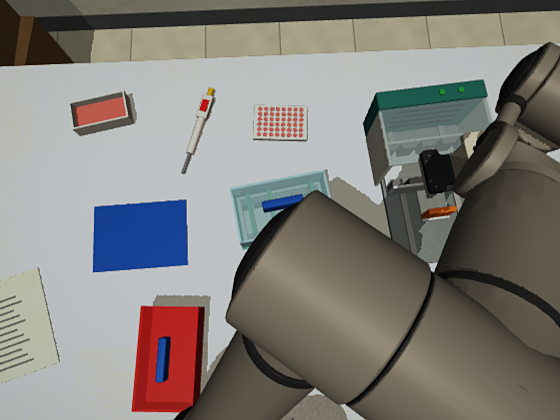

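```bash
python3 - <<'E'
from h import *
c=cam("wrist")
for q in [(257,221),(323,221),(256,236),(324,236)]: print(q,onz("wrist",q,75,c).round(1))
print("tcp pixel",proj("wrist",bot.get_obs()["tool_pos"],c))
for q in [(112,150),(472,150)]:print(onz("wrist",q,146,c).round(1))
E
```

```text
(257, 221) [ 536.  -303.4   75. ]
(323, 221) [ 541.1 -358.2   75. ]
(256, 236) [ 522.5 -303.4   75. ]
(324, 236) [ 527.9 -360.8   75. ]
tcp pixel [282.04600207 261.75625318]
[ 597.  -211.4  146. ]
[ 619.1 -439.7  146. ]
```

The top face of the tab runs back to about x=525 in both views, so a closed-finger hook at x≈540 fits behind it. I'll go down there.

```bash
python3 -m jog '{"xyz":[[-0.37,-0.25,-0.95],[0,0,-0.95],[0,0,-0.95],[0,0,-0.95],[0,0,-0.95],[0,0,-0.6],[0,0,0]],"angular":[[-0.1,-0.08,0],[0,0,0],[0,0,0],[0,0,0],[0,0,0],[0,0,0],[0,0,0]]}'; python3 -c "
from h import *
go([540.5,-329.3,60],-84.9)
save('wrist','w2')"
```

```text
time: 2.75
tool_pos: [536.4, -335.0, 69.9]
tcp_rot: [-3.134, -0.007, -1.487]
contact_force: [1.0, 0.8, -1.6]
grip_width: 0.5
t 2.75 tcp [ 536.4 -335.    69.9] left mm [ 4.1  5.7 -9.9] units [ 0.2   0.29 -0.5 ] F [ 1.   0.8 -1.6] w 0.5
turn deg [0.36 0.45 0.33] units [0.06 0.07 0.05] q6 0.81
```

View pics/w2.png

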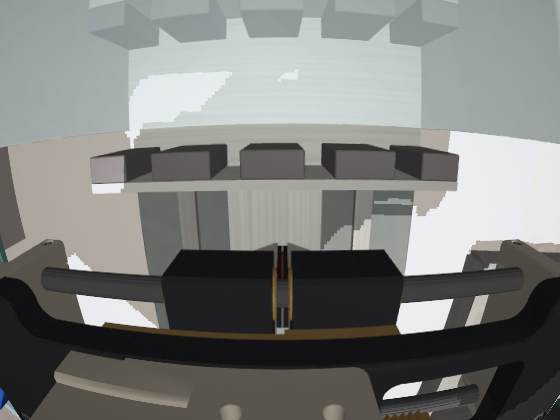

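```bash
python3 -m jog '{"xyz":[[0.1,0.2,-0.5],[0,0,-0.2],[-0.5,-0.04,0],[-0.5,-0.04,0],[-0.5,-0.04,0],[-0.5,-0.04,0],[-0.5,-0.04,0],[-0.5,-0.04,0],[-0.5,-0.04,0],[-0.5,-0.04,0]],"angular":[[0.06,0.07,0],[0,0,0],[0,0,0],[0,0,0],[0,0,0],[0,0,0],[0,0,0],[0,0,0],[0,0,0],[0,0,0]]}'; python3 -c "
from h import *
go([443.5,-338.3,58],-84.9)"
```

```text
time: 3.8
tool_pos: [455.3, -339.3, 59.7]
tcp_rot: [-3.133, -0.007, -1.487]
contact_force: [3.7, -0.4, -2.0]
grip_width: 0.5
t 3.8 tcp [ 455.3 -339.3   59.7] left mm [-11.8   1.   -1.7] units [-0.59  0.05 -0.09] F [ 3.7 -0.4 -2. ] w 0.5
turn deg [0.33 0.52 0.3 ] units [0.06 0.09 0.05] q6 0.71
```

```bash
python3 -m jog '{"xyz":[[-0.25,-0.02,0],[-0.25,-0.02,0],[-0.2,-0.02,0],[-0.2,-0.02,0]],"angular":[[0,0,0],[0,0,0],[0,0,0],[0,0,0]]}'; python3 -m jog '{"xyz":[[-0.2,-0.02,0],[-0.2,-0.02,0],[-0.2,-0.02,0]],"angular":[[0,0,0],[0,0,0],[0,0,0]]}'
```

```text
time: 4.2
tool_pos: [445.4, -340.3, 60.3]
tcp_rot: [-3.112, -0.01, -1.493]
contact_force: [22.0, 4.9, -11.2]
grip_width: 0.4
time: 4.5
tool_pos: [445.7, -340.3, 60.5]
tcp_rot: [-3.088, -0.015, -1.495]
contact_force: [21.3, 3.2, -11.4]
grip_width: 0.5
```

```bash
python3 -m jog '{"xyz":[[0.4,0,0],[0.2,0.0,0.3],[0,0,1],[0,0,1],[0,0,1],[0,0,1],[0,0,1],[0,0,1],[0,0,1],[0,0.5,1]],"angular":[[0,0,0],[-0.25,0,0],[-0.25,0,0],[0,0,0],[0,0,0],[0,0,0],[0,0,0],[0,0,0],[0,0,0],[0,0,0]]}' -1; python3 -c "
from h import *
save('wrist','w3')
go([532.5,2.5,230],9.3)
"
```

```text
time: 5.5
tool_pos: [450.6, -327.6, 228.6]
tcp_rot: [-3.111, -0.059, -1.493]
contact_force: [-0.0, -0.7, 0.4]
grip_width: 75.7
t 5.55 tcp [ 451.7 -326.8  232.4] left mm [ 80.8 329.3  -2.4] units [ 4.04 16.46 -0.12] F [1.3 0.5 2.4] w 79.4
turn deg [ 0.69  4.53 94.69] units [ 0.12  0.76 15.78] q6 0.74
```

View pics/w3.png

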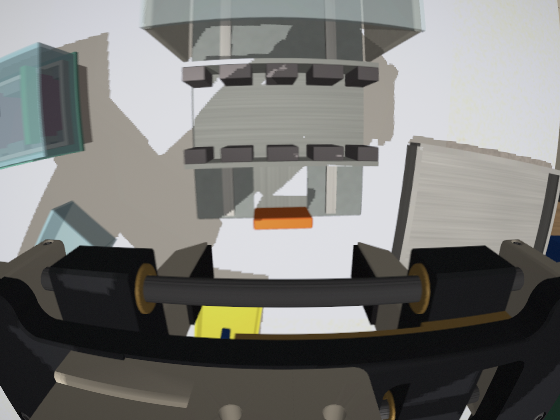

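```bash
python3 -m jog '{"xyz":[[0.25,0.97,0.1],[0.25,0.97,0],[0.25,0.97,0],[0.25,0.97,0],[0.25,0.97,0],[0.25,0.97,0],[0.25,0.97,0],[0.25,0.97,0],[0.25,0.97,0],[0.25,0.97,0]],"angular":[[0.12,0.76,0.5],[0,0,1],[0,0,1],[0,0,1],[0,0,1],[0,0,1],[0,0,1],[0,0,1],[0,0,1],[0,0,1]]}'; python3 -c "
from h import *
save('top','t3');save('wrist','w3b')
go([532.5,2.5,220],9.3)
"
```

```text
time: 6.55
tool_pos: [496.5, -129.1, 233.1]
tcp_rot: [3.086, -0.035, -0.459]
contact_force: [-0.5, 0.4, 0.8]
grip_width: 91.9
t 6.65 tcp [ 496.6 -128.1  233.2] left mm [ 35.9 130.6 -13.2] units [ 1.79  6.53 -0.66] F [-0.2 -0.5  0. ] w 91.4
turn deg [ 3.47  1.52 35.66] units [0.58 0.25 5.94] q6 0.11
```

View pics/t3.png

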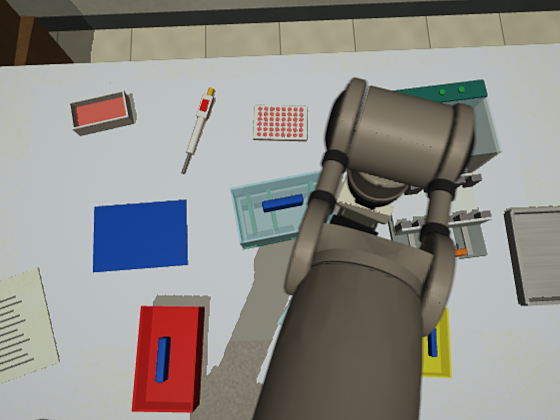

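View pics/w3b.png

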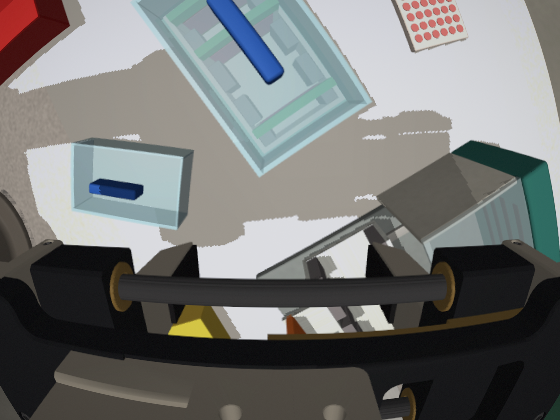

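```bash
python3 -m jog '{"xyz":[[0.25,0.93,0],[0.25,0.93,0],[0.25,0.93,0],[0.25,0.93,0],[0.25,0.93,0],[0.25,0.93,0],[0.2,0.6,0],[0,0,0]],"angular":[[0.2,0.25,0.9],[0.2,0.1,0.9],[0,0,0.9],[0,0,0.9],[0,0,0.9],[0,0,0.9],[0,0,0.5],[0,0,0]]}'; python3 -c "
from h import *
go([532.5,2.5,200],9.3)
save('wrist','w4')
c=cam('wrist');im=cv2.imread('pics/w4.png')[:,:,::-1].copy();H=hsv(im)
m=(H[...,0]>105)&(H[...,0]<130)&(H[...,1]>140)&(H[...,2]>50)
for b in blobs(m)[:3]: print(b.reshape(-1,2).mean(0),cv2.contourArea(b),rect_on('wrist',b,154,c))
"
```

```text
time: 7.45
tool_pos: [528.9, -7.7, 231.3]
tcp_rot: [3.107, 0.023, 0.161]
contact_force: [0.6, -0.3, -0.2]
grip_width: 91.9
t 7.45 tcp [528.9  -7.7 231.3] left mm [  3.6  10.2 -31.3] units [ 0.18  0.51 -1.56] F [ 0.6 -0.3 -0.2] w 91.9
turn deg [ 2.19 -0.98  0.08] units [ 0.36 -0.16  0.01] q6 -0.28
[292.49152542 196.94915254] 1941.0 (array([533.1,   5.1]), array([80.9, 14.6]), -80.8)
[113.18181818 197.91919192] 820.5 (array([386.5, -17.1]), array([45.3, 17.9]), -35.53)
```

View pics/w4.png

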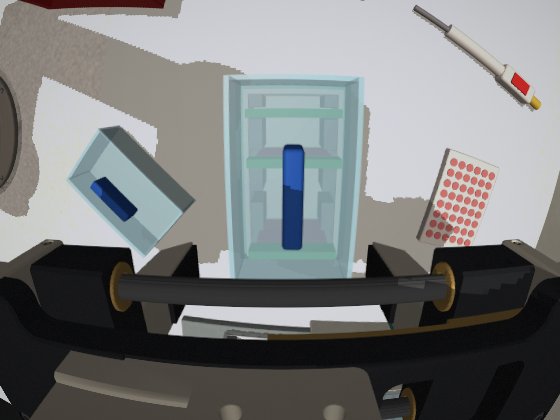

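```bash
python3 -m jog '{"xyz":[[0.2,0.6,-0.9],[0,0,-0.9],[0,0,-0.9],[0,0,-0.9],[0,0,-0.8],[0,0,-0.5],[0,0,0]],"angular":[[0.2,-0.16,0],[0.16,0,0],[0,0,0],[0,0,0],[0,0,0],[0,0,0],[0,0,0]]}'; python3 -c "
from h import *
go([533,4,127],9.2)"
```

```text
time: 8.2
tool_pos: [532.1, -4.2, 130.4]
tcp_rot: [3.138, 0.0, 0.137]
contact_force: [0.3, 0.2, -0.5]
grip_width: 92.3
t 8.2 tcp [532.1  -4.2 130.4] left mm [ 0.9  8.2 -3.4] units [ 0.04  0.41 -0.17] F [ 0.3  0.2 -0.5] w 92.3
turn deg [0.2  0.02 1.35] units [0.03 0.   0.23] q6 -0.28
```

```bash
python3 -m jog '{"xyz":[[0.04,0.41,-0.12],[0,0,0]],"angular":[[0.03,0,0.22],[0,0,0]]}' && python3 -m jog '{"xyz":[[0,0,0],[0,0,0],[0,0,0],[0,0,0],[0,0,0],[0,0,0],[0,0,0],[0,0,0],[0,0,0]],"angular":[[0,0,0],[0,0,0],[0,0,0],[0,0,0],[0,0,0],[0,0,0],[0,0,0],[0,0,0],[0,0,0]]}' 1;  python3 -c "
from h import *
go([533,4,127],9.2)"
```

```text
time: 8.4
tool_pos: [533.5, 3.6, 128.8]
tcp_rot: [3.141, -0.002, 0.159]
contact_force: [0.8, 0.8, -0.0]
grip_width: 91.8
time: 9.3
tool_pos: [534.7, 3.8, 131.1]
tcp_rot: [3.14, -0.006, 0.16]
contact_force: [-0.4, -0.1, 1.0]
grip_width: 24.3
t 9.3 tcp [534.7   3.8 131.1] left mm [-1.7  0.2 -4.1] units [-0.09  0.01 -0.2 ] F [-0.4 -0.1  1. ] w 24.3
turn deg [0.06 0.33 0.04] units [0.01 0.06 0.01] q6 -0.3
```

```bash
python3 -m jog '{"xyz":[[-0.05,0,-0.25],[0,0,0],[0,0,0],[0,0,0],[0,0,0]],"angular":[[0,0,0],[0,0,0],[0,0,0],[0,0,0],[0,0,0]]}' 1;python3 -c "
from h import *
go([533,4,127],9.2)"
```

```text
time: 9.8
tool_pos: [533.7, 3.8, 126.0]
tcp_rot: [3.139, -0.006, 0.16]
contact_force: [0.8, 0.6, 1.6]
grip_width: 15.8
t 9.8 tcp [533.7   3.8 126. ] left mm [-0.7  0.2  1. ] units [-0.04  0.01  0.05] F [0.8 0.6 1.6] w 15.8
turn deg [0.07 0.36 0.05] units [0.01 0.06 0.01] q6 -0.3
```

```bash
python3 -m jog '{"xyz":[[0,0,0.3],[0,0,0.4],[0,0,0.5],[0,0,0.6],[0,0,0.6],[0,0,0.6],[0,0,0.6],[0,0,0.6],[0,0,0.6],[0,0,0.6]],"angular":[[0,0,0],[0,0,0],[0,0,0],[0,0,0],[0,0,0],[0,0,0],[0,0,0],[0,0,0],[0,0,0],[0,0,0]]}';python3 -c "
from h import *
save('side','s5')
go([507.5,326,230],2)"
```

```text
time: 10.8
tool_pos: [530.2, 4.3, 239.6]
tcp_rot: [3.142, 0.002, 0.16]
contact_force: [-0.2, -0.1, -3.4]
grip_width: 15.8
t 10.85 tcp [531.2   4.1 241.9] left mm [-23.7 321.9 -11.9] units [-1.18 16.09 -0.59] F [ 1.  -0.6 -1.9] w 16.1
turn deg [ 0.06  0.13 -7.18] units [ 0.01  0.02 -1.2 ] q6 -0.3
```

View pics/s5.png

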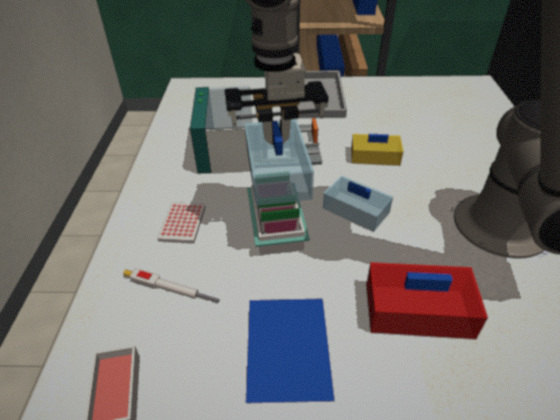

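```bash
python3 -m jog '{"xyz":[[0,0.6,0],[-0.07,0.9,0],[-0.07,0.95,0],[-0.07,0.95,0],[-0.07,0.95,0],[-0.07,0.95,0],[-0.07,0.95,0],[-0.07,0.95,0],[-0.07,0.95,0],[-0.07,0.95,0]],"angular":[[0,0,-0.12],[0,0,-0.12],[0,0,-0.12],[0,0,-0.12],[0,0,-0.12],[0,0,-0.12],[0,0,-0.12],[0,0,-0.12],[0,0,-0.12],[0,0,-0.12]]}';python3 -c "
from h import *
go([507.5,326,180],2)"
```

```text
time: 11.85
tool_pos: [516.5, 190.1, 244.1]
tcp_rot: [3.139, -0.003, 0.025]
contact_force: [0.2, -0.4, -3.3]
grip_width: 16.0
t 11.85 tcp [516.5 190.1 244.1] left mm [ -9.  135.9 -64.1] units [-0.45  6.8  -3.21] F [ 0.2 -0.4 -3.3] w 16.0
turn deg [0.16 0.18 0.56] units [0.03 0.03 0.09] q6 0.19
```

```bash
python3 -m jog '{"xyz":[[-0.07,0.95,0],[-0.07,0.95,0],[-0.07,0.95,0],[-0.07,0.95,0],[-0.07,0.95,-0.6],[-0.07,0.8,-0.6],[0,0.5,-0.6],[0,0.1,-0.6],[0,0,-0.6],[0,0,0]],"angular":[[0,0,0.06],[0,0,0],[0,0,0],[0,0,0],[0,0,0],[0,0,0],[0,0,0],[0,0,0],[0,0,0],[0,0,0]]}';python3 -c "
from h import *
go([507.5,326,100],2)"
```

```text
time: 12.85
tool_pos: [505.1, 319.2, 179.3]
tcp_rot: [3.137, 0.001, 0.034]
contact_force: [-0.7, -1.1, -3.0]
grip_width: 16.0
t 12.85 tcp [505.1 319.2 179.3] left mm [  2.4   6.8 -79.3] units [ 0.12  0.34 -3.96] F [-0.7 -1.1 -3. ] w 16.0
turn deg [ 0.28 -0.02  0.05] units [ 0.05 -0.    0.01] q6 0.41
```

```bash
python3 -m jog '{"xyz":[[0.12,0.34,-0.7],[0,0,-0.7],[0,0,-0.7],[0,0,-0.7],[0,0,-0.7],[0,0,-0.4],[0,0,0],[0,0,0]],"angular":[[0.05,0,0],[0,0,0],[0,0,0],[0,0,0],[0,0,0],[0,0,0],[0,0,0],[0,0,0]]}';python3 -c "
from h import *
go([507.5,326,83],2);save('side','s6');save('top','t6');save('wrist','w6')"
```

```text
time: 13.65
tool_pos: [510.8, 324.6, 96.3]
tcp_rot: [-3.139, -0.003, 0.028]
contact_force: [0.6, 0.8, -3.8]
grip_width: 16.0
t 13.65 tcp [510.8 324.6  96.3] left mm [ -3.3   1.4 -13.3] units [-0.17  0.07 -0.67] F [ 0.6  0.8 -3.8] w 16.0
turn deg [-0.18  0.17  0.39] units [-0.03  0.03  0.06] q6 0.41
```

View pics/s6.png

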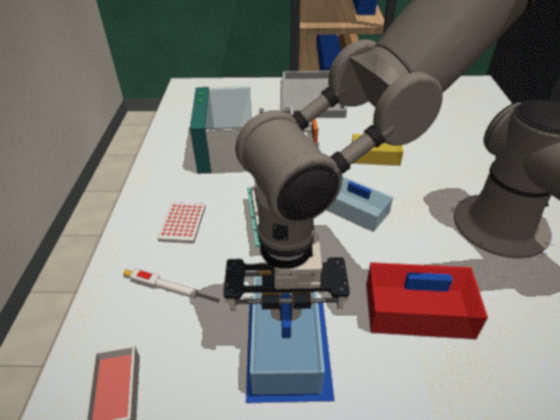

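View pics/w6.png

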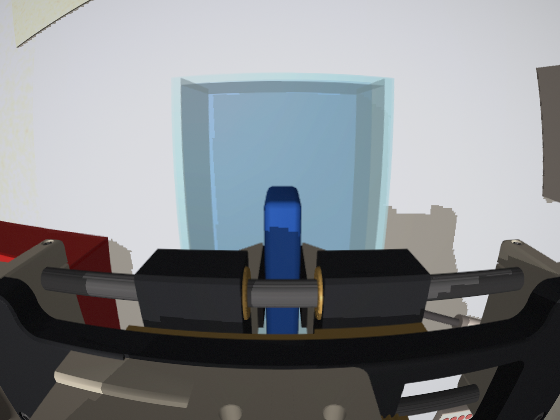

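View pics/t6.png

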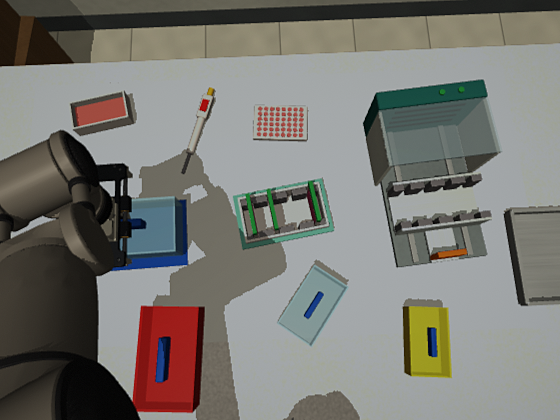

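```bash
python3 -m jog '{"xyz":[[-0.17,0.07,-0.2],[0,0,-0.15],[0,0,-0.15],[0,0,-0.1],[0,0,-0.1],[0,0,0]],"angular":[[-0.03,0.03,0.06],[0,0,0],[0,0,0],[0,0,0],[0,0,0],[0,0,0]]}';python3 -c "
from h import *
go([507.5,326,83],2)
print(onz('wrist',(284,188),124))"
```

```text
time: 14.4
tool_pos: [507.8, 326.9, 83.3]
tcp_rot: [-3.14, -0.003, 0.036]
contact_force: [0.0, -0.9, -3.2]
grip_width: 15.7
t 14.4 tcp [507.8 326.9  83.3] left mm [-0.3 -0.9 -0.3] units [-0.02 -0.04 -0.01] F [ 0.  -0.9 -3.2] w 15.7
turn deg [-0.08  0.18 -0.05] units [-0.01  0.03 -0.01] q6 0.41
[506.84035056 375.28815327 124.        ]
```

```bash
python3 -m jog '{"xyz":[[0,0,-0.1],[0,0,-0.1],[0,0,0]],"angular":[[0,0,0],[0,0,0],[0,0,0]]}';python3 -c "
from h import *
im=save('wrist','w7');c=cam('wrist')
go([507.5,326,83],2)
H=hsv(im);m=(H[...,0]>105)&(H[...,0]<130)&(H[...,1]>140)&(H[...,2]>30)
b=blobs(m)[0].reshape(-1,2);v=b[:,1].min();u=b[b[:,1]<v+3][:,0].mean();print(u,v,onz('wrist',(u,v),111,c))
"
```

```text
time: 14.7
tool_pos: [508.0, 327.0, 83.7]
tcp_rot: [-3.14, -0.005, 0.036]
contact_force: [0.3, 0.4, -4.0]
grip_width: 15.8
t 14.75 tcp [508.3 327.1  83.7] left mm [-0.8 -1.1 -0.7] units [-0.04 -0.06 -0.03] F [-0.1 -0.6 -2.4] w 16.0
turn deg [-0.14  0.33 -0.05] units [-0.02  0.05 -0.01] q6 0.41
282.0 187 [506.61069443 373.13516352 111.        ]
```

View pics/w7.png

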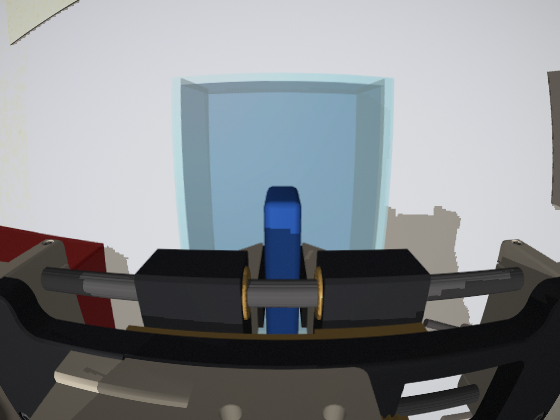

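```bash
python3 -m jog '{"xyz":[[0,0,-0.2],[0,0,-0.2],[0,0,0]],"angular":[[0,0,0],[0,0,0],[0,0,0]]}';python3 -c "
from h import *
c=cam('wrist')
for v in (190,195,200): print(onz('wrist',(282,v),111,c).round(1))
for q in [(174,76),(392,76)]: print(onz('wrist',q,75,c).round(1))
"
```

```text
time: 15.05
tool_pos: [508.9, 327.5, 84.1]
tcp_rot: [-3.138, -0.01, 0.036]
contact_force: [-0.5, -0.6, -4.3]
grip_width: 15.9
[507.1 372.1 111. ]
[507.2 369.9 111. ]
[507.3 367.8 111. ]
[449.1 424.2  75. ]
[563.4 428.7  75. ]
```

```bash
python3 -m jog '{"xyz":[[0,0,-0.4]],"angular":[[0,0,0]]}';python3 -m jog '{"xyz":[[0,0,-0.4]],"angular":[[0,0,0]]}'; python3 -c "
from h import *
save('side','s8');a=cv2.imread('pics/s8.png');cv2.imwrite('pics/s8z.png',cv2.resize(a[250:420,210:380],None,fx=3.5,fy=3.5))"
```

```text
time: 15.15
tool_pos: [510.4, 328.5, 80.6]
tcp_rot: [-3.135, -0.016, 0.036]
contact_force: [-13.3, -4.2, 48.1]
grip_width: 15.9
time: 15.25
tool_pos: [510.4, 329.2, 77.9]
tcp_rot: [-3.133, -0.018, 0.036]
contact_force: [-19.8, -6.8, 46.8]
grip_width: 16.3
```

View pics/s8z.png

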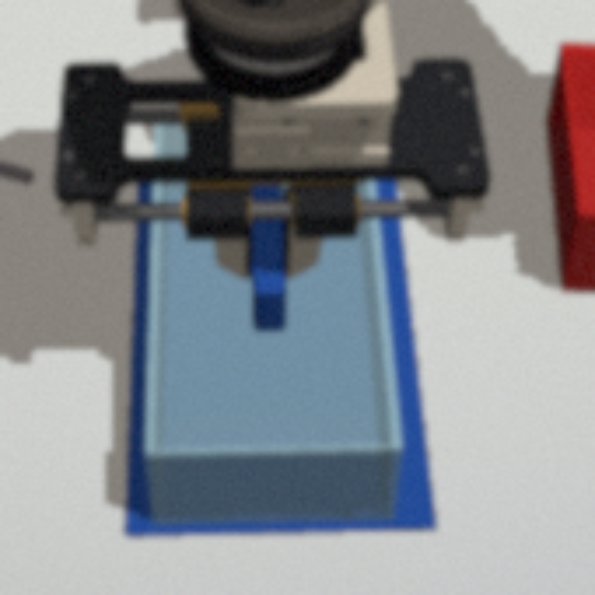

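```bash
python3 -m jog '{"xyz":[[0,0,0.1],[0,0,0],[0,0,0],[0,0,0],[0,0,0.2],[0,0,0.5],[0,0,1],[0,0,1],[0,0,1],[0,0,1]],"angular":[[0,0,0],[0,0,0],[0,0,0],[0,0,0],[0,0,0],[0,0,0],[0,0,0],[0,0,0],[0,0,0],[0,0,0]]}' -1; python3 -c "
from h import *
go([520,66,230],99.3)
go([520,66,230],-80.7)
im=save('side','s9');
a=im[:,:,::-1];cv2.imwrite('pics/s9z.png',cv2.resize(a[250:420,210:380],None,fx=3.5,fy=3.5))
im=save('wrist','w9')"
```

```text
time: 16.3
tool_pos: [510.0, 328.8, 174.8]
tcp_rot: [-3.134, -0.014, 0.035]
contact_force: [0.1, -0.0, -0.1]
grip_width: 89.7
t 16.3 tcp [510.  328.8 174.8] left mm [  10.  -262.8   55.2] units [  0.5  -13.14   2.76] F [ 0.1 -0.  -0.1] w 89.7
turn deg [-1.02  0.22 97.26] units [-0.17  0.04 16.21] q6 0.41
t 16.3 tcp [510.  328.8 174.8] left mm [  10.  -262.8   55.2] units [  0.5  -13.14   2.76] F [ 0.1 -0.  -0.1] w 89.7
turn deg [  0.21   0.99 -82.73] units [  0.03   0.16 -13.79] q6 0.41
```

View pics/s9z.png

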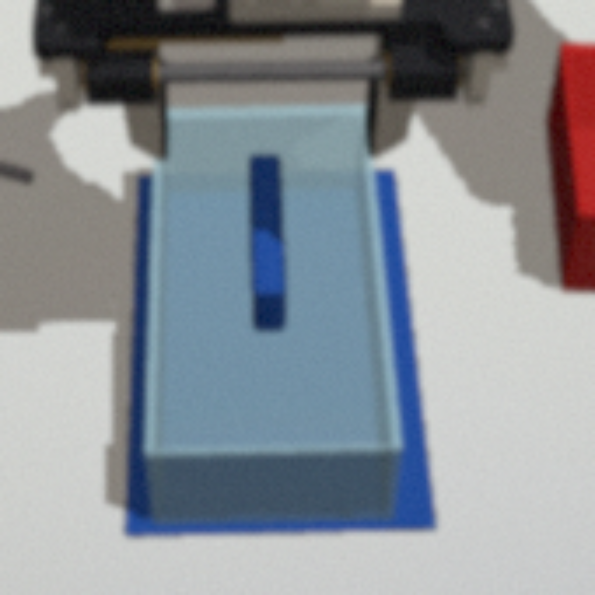

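View pics/w9.png

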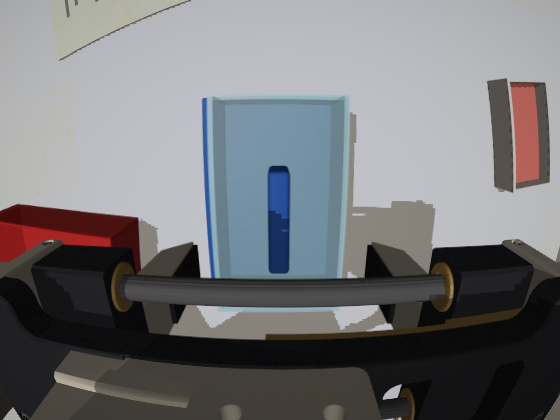

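```bash
python3 - <<'E'
from h import *
im=cv2.imread('pics/t6.png')[:,:,::-1].copy();H=hsv(im)
m=(H[...,0]>50)&(H[...,0]<75)&(H[...,1]>150)&(H[...,2]>50);m[:,:230]=0;m[:,340:]=0
for b in blobs(m,15): print(b.reshape(-1,2).mean(0),cv2.contourArea(b),rect_on("top",b,106))
a=im[:,:,::-1];cv2.imwrite('pics/t6z.png',cv2.resize(a[150:270,220:500],None,fx=2.8,fy=2.8,interpolation=cv2.INTER_CUBIC))
E
```

```text
[314.19047619 200.51190476] 130.0 (array([544.1, -62.1]), array([83.9,  9.1]), 9.1)
[250.74117647 213.27058824] 107.5 (array([523.1,  68. ]), array([83.7,  8.4]), 8.84)
[271.88095238 208.52380952] 105.0 (array([530.7,  24.7]), array([84.4,  8.4]), 8.76)
```

View pics/t6z.png

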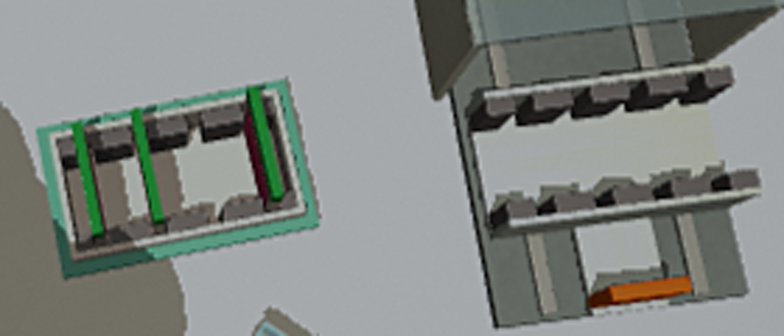

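```bash
python3 - <<'E'
from h import *
im=cv2.imread('pics/t6.png');cv2.imwrite('pics/t6c.png',cv2.resize(im[165:275,375:505],None,fx=6,fy=5.4,interpolation=cv2.INTER_CUBIC))
# predicted guide tops
O=np.array([537.5,-329.7]);a=np.radians(5.1);x=np.array([np.cos(a),np.sin(a)]);y=np.array([-x[1],x[0]])
D=lambda u,v,z:np.r_[O+u*x+v*y,z]
for u,v,z in [(-52,95,80),(-52,-95,80),(52,95,80),(52,-95,80),(-104,30,75),(-116,30,75),(-104,-30,75),(-116,-30,75)]:
    q=proj("top",D(u,v,z));print((u,v,z),q.round(1),((q-[375,165])*[6,5.4]).round(0))
E
```

```text
(-52, 95, 80) [401.4 231.3] [159. 358.]
(-52, -95, 80) [491.7 219.3] [700. 293.]
(52, 95, 80) [391.8 183.2] [101.  98.]
(52, -95, 80) [479.8 171.8] [629.  37.]
(-104, 30, 75) [437.  252.4] [372. 472.]
(-116, 30, 75) [438.3 258.2] [380. 503.]
(-104, -30, 75) [465.7 248.5] [544. 451.]
(-116, -30, 75) [467.1 254.3] [552. 482.]
```

View pics/t6c.png

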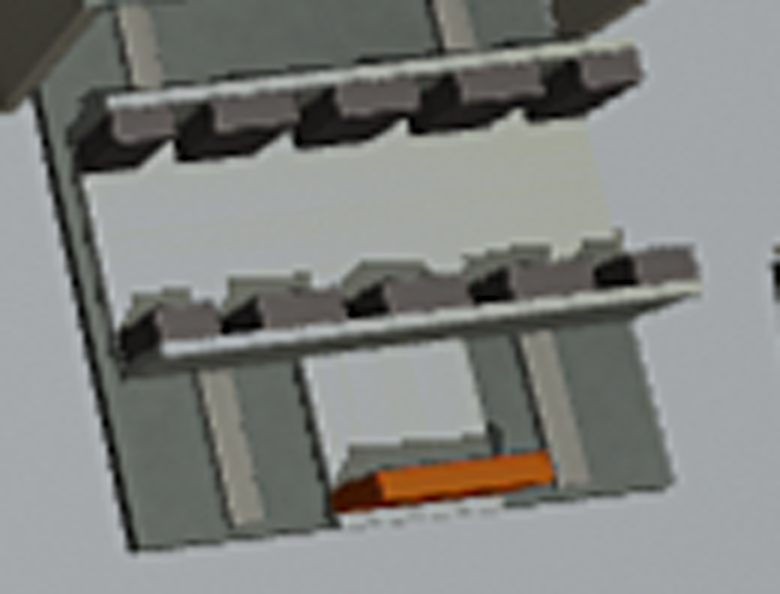

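```bash
python3 -m jog '{"xyz":[[0.09,-1,0.1],[0.09,-1,0],[0.09,-1,0],[0.09,-1,0],[0.09,-1,0],[0.09,-1,0],[0.09,-1,0],[0.09,-1,0],[0.09,-1,0],[0.09,-1,0]],"angular":[[0,0,-0.7],[0,0,-0.9],[0,0,-0.9],[0,0,-0.9],[0,0,-0.9],[0,0,-0.9],[0,0,-0.9],[0,0,-0.9],[0,0,-0.9],[0,0,-0.9]]}' 0.3; python3 -m jog '{"xyz":[[0.09,-1,0],[0.09,-1,0],[0.09,-1,0],[0.09,-1,0],[0.09,-1,0],[0.09,-1,0],[0.09,-1,0],[0.09,-1,0],[0,-0.3,0],[0,0,0]],"angular":[[0,0,-0.5],[0,0,-0.5],[0,0,-0.5],[0,0,-0.5],[0,0,-0.5],[0,0,-0.4],[0,0,-0.4],[0,0,-0.4],[0,0,0],[0,0,0]]}'; python3 -c "
from h import *
go([544.1,-62.2,160],-81)"
```

```text
time: 17.4
tool_pos: [526.2, 124.0, 173.6]
tcp_rot: [-3.137, -0.015, -0.918]
contact_force: [-0.1, 0.6, 0.6]
grip_width: 32.5
time: 18.4
tool_pos: [537.2, -50.9, 166.9]
tcp_rot: [3.137, -0.01, -1.327]
contact_force: [-0.0, -0.2, 0.1]
grip_width: 31.8
t 18.4 tcp [537.2 -50.9 166.9] left mm [  6.9 -11.3  -6.9] units [ 0.35 -0.57 -0.35] F [-0.  -0.2  0.1] w 31.8
turn deg [ 0.61 -0.16 -4.99] units [ 0.1  -0.03 -0.83] q6 1.1
```

```bash
python3 -m jog '{"xyz":[[0.35,-0.57,-0.2],[0,0,-0.5],[0,0,0],[0,0,0]],"angular":[[0.1,0,-0.83],[0,0,0],[0,0,0],[0,0,0]]}'; python3 -c "
from h import *
c=cam('wrist');im=save('wrist','w10')
go([544.1,-62.2,150],-81)
H=hsv(im);m=(H[...,0]>50)&(H[...,0]<75)&(H[...,1]>150)&(H[...,2]>50)
for b in blobs(m,50): print(b.reshape(-1,2).mean(0),cv2.contourArea(b),rect_on('wrist',b,106,c))"
```

```text
time: 18.8
tool_pos: [543.0, -58.8, 151.0]
tcp_rot: [3.137, 0.003, -1.408]
contact_force: [-0.3, 0.3, -0.1]
grip_width: 32.6
t 18.85 tcp [542.8 -58.7 151. ] left mm [ 1.3 -3.5 -1. ] units [ 0.06 -0.18 -0.05] F [ 0.6 -0.2 -0.7] w 31.9
turn deg [-0.11 -0.33 -0.35] units [-0.02 -0.05 -0.06] q6 1.16
[111.71559633 215.83944954] 1879.0 (array([529.9,  63.2]), array([76.9, 19.5]), 9.3)
[287.4439834  221.76763485] 998.5 (array([549. , -61.6]), array([78.3,  6.3]), 9.44)
[168.06951872 205.53475936] 716.5 (array([547.2,  19.9]), array([58. ,  9.7]), 12.6)
```

View pics/w10.png

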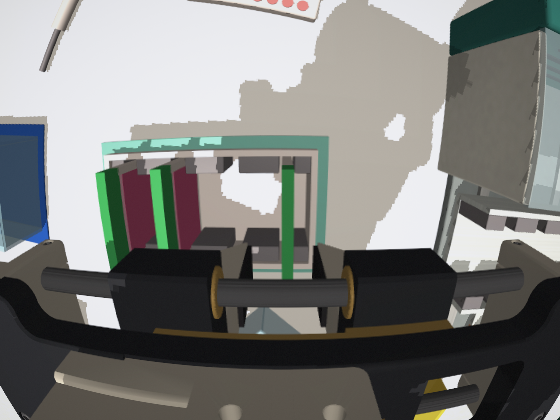

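```bash
python3 -m jog '{"xyz":[[0.08,-0.2,-0.4],[0,0,-0.7],[0,0,-0.7],[0,0,-0.6],[0,0,0],[0,0,0]],"angular":[[0,0,-0.06],[0,0,0],[0,0,0],[0,0,0],[0,0,0],[0,0,0]]}'; python3 -c "
from h import *
go([544.1,-62,78],-81)"
```

```text
time: 19.45
tool_pos: [544.7, -61.5, 100.8]
tcp_rot: [3.138, 0.002, -1.409]
contact_force: [-0.5, -0.3, 0.2]
grip_width: 31.9
t 19.45 tcp [544.7 -61.5 100.8] left mm [ -0.6  -0.5 -22.8] units [-0.03 -0.02 -1.14] F [-0.5 -0.3  0.2] w 31.9
turn deg [-0.08 -0.23 -0.25] units [-0.01 -0.04 -0.04] q6 1.16
```

```bash
python3 -m jog '{"xyz":[[0,0,-0.6],[0,0,-0.55],[0,0,0]],"angular":[[0,0,0],[0,0,0],[0,0,0]]}';python3 -m jog '{"xyz":[[0,0,0],[0,0,0],[0,0,0],[0,0,0],[0,0,0],[0,0,0],[0,0,0]],"angular":[[0,0,0],[0,0,0],[0,0,0],[0,0,0],[0,0,0],[0,0,0],[0,0,0]]}' 1; python3 -c "
from h import *
go([544.1,-62,78],-81)"
```

```text
time: 19.75
tool_pos: [545.3, -61.7, 76.9]
tcp_rot: [3.14, 0.001, -1.409]
contact_force: [-0.1, 0.8, -0.1]
grip_width: 31.8
time: 20.45
tool_pos: [545.7, -61.8, 77.5]
tcp_rot: [3.141, 0.001, -1.409]
contact_force: [0.1, 0.4, 0.0]
grip_width: 7.8
t 20.45 tcp [545.7 -61.8  77.5] left mm [-1.6 -0.2  0.5] units [-0.08 -0.01  0.03] F [0.1 0.4 0. ] w 7.8
turn deg [-0.03 -0.05 -0.27] units [-0.01 -0.01 -0.04] q6 1.16
```

```bash
python3 -m jog '{"xyz":[[0,0,0.3],[0,0,0.5],[0,0,0.7],[0,0,0.7],[0,0,0.7],[0,0,0.7],[0,0,0.7],[0,0,0.7],[0,0,0.7],[0,0,0.7]],"angular":[[0,0,0],[0,0,0],[0,0,0],[0,0,0],[0,0,0],[0,0,0],[0,0,0],[0,0,0],[0,0,0],[0,0,0]]}'; python3 -c "
from h import *
go([544.4,-396.4,205],-84.9)"
```

```text
time: 21.45
tool_pos: [544.7, -61.5, 216.3]
tcp_rot: [-3.141, 0.0, -1.409]
contact_force: [0.3, -0.3, -0.6]
grip_width: 8.0
t 21.45 tcp [544.7 -61.5 216.3] left mm [-3.000e-01 -3.349e+02 -1.130e+01] units [ -0.02 -16.74  -0.56] F [ 0.3 -0.3 -0.6] w 8.0
turn deg [-0.01  0.03 -4.17] units [-0.   0.  -0.7] q6 1.16
```

```bash
python3 -m jog '{"xyz":[[-0.05,-0.4,0],[-0.05,-0.7,0],[-0.05,-0.9,0],[-0.05,-0.9,0],[0,-0.9,0],[0,-0.9,0],[0,-0.9,0],[0,-0.9,0],[0,-0.9,0],[0,-0.9,0]],"angular":[[0,0,-0.08],[0,0,-0.08],[0,0,-0.08],[0,0,-0.08],[0,0,-0.08],[0,0,-0.08],[0,0,-0.08],[0,0,-0.08],[0,0,-0.08],[0,0,-0.08]]}'; python3 -c "
from h import *
go([544.4,-396.4,205],-84.9)"
```

```text
time: 22.45
tool_pos: [535.8, -240.6, 213.7]
tcp_rot: [3.138, 0.001, -1.501]
contact_force: [1.3, -0.7, -0.7]
grip_width: 8.0
t 22.45 tcp [ 535.8 -240.6  213.7] left mm [   8.6 -155.8   -8.7] units [ 0.43 -7.79 -0.43] F [ 1.3 -0.7 -0.7] w 8.0
turn deg [-0.06 -0.22  1.09] units [-0.01 -0.04  0.18] q6 0.95
```

```bash
python3 -m jog '{"xyz":[[0.07,-0.9,0],[0.07,-0.9,0],[0.07,-0.9,0],[0.07,-0.9,0],[0.07,-0.9,0],[0.07,-0.9,0],[0.05,-0.8,0],[0,-0.5,0],[0,-0.2,0],[0,0,0]],"angular":[[0,0,0.09],[0,0,0.09],[0,0,0],[0,0,0],[0,0,0],[0,0,0],[0,0,0],[0,0,0],[0,0,0],[0,0,0]]}'; python3 -c "
from h import *
c=cam('wrist');save('wrist','w11')
go([544.4,-396.4,180],-84.9)"
```

```text
time: 23.45
tool_pos: [534.9, -395.9, 203.2]
tcp_rot: [3.124, 0.01, -1.496]
contact_force: [0.0, -0.8, -1.0]
grip_width: 7.6
t 23.5 tcp [ 534.9 -395.5  203.2] left mm [  9.5  -0.9 -23.2] units [ 0.47 -0.05 -1.16] F [ 0.2 -0.  -1. ] w 7.4
turn deg [-0.51 -1.05  0.78] units [-0.09 -0.17  0.13] q6 0.75
```

View pics/w11.png

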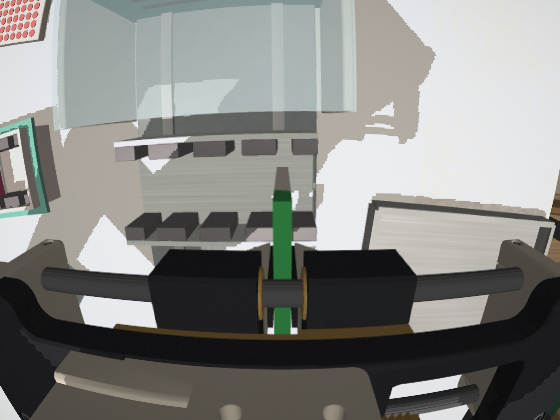

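```bash
python3 - <<'E'
from h import *
im=cv2.imread('pics/w11.png');cv2.imwrite('pics/w11z.png',cv2.resize(im[125:255,105:330],None,fx=3.5,fy=3.5,interpolation=cv2.INTER_CUBIC))
O=np.array([537,-330.7]);a=np.radians(5.1);x=np.array([np.cos(a),np.sin(a)]);y=np.array([-x[1],x[0]])
c=cam("wrist")
for u in (47,-47,52,-52):
  for v in (95,73,59,-59,-73,-95):
    q=proj("wrist",np.r_[O+u*x+v*y,80],c);print(u,v,((q-[105,125])*3.5).round(0))
E
```

```text
47 95 [32. 81.]
47 73 [102.  75.]
47 59 [148.  71.]
47 -59 [600.  52.]
47 -73 [657.  51.]
47 -95 [746.  51.]
-47 95 [ 75. 406.]
-47 73 [141. 407.]
-47 59 [186. 408.]
-47 -59 [606. 410.]
-47 -73 [658. 410.]
-47 -95 [741. 409.]
52 95 [30. 62.]
52 73 [100.  56.]
52 59 [147.  52.]
52 -59 [599.  31.]
52 -73 [657.  31.]
52 -95 [746.  31.]
-52 95 [ 78. 422.]
-52 73 [144. 424.]
-52 59 [188. 425.]
-52 -59 [606. 427.]
-52 -73 [658. 427.]
-52 -95 [740. 426.]
```

View pics/w11z.png

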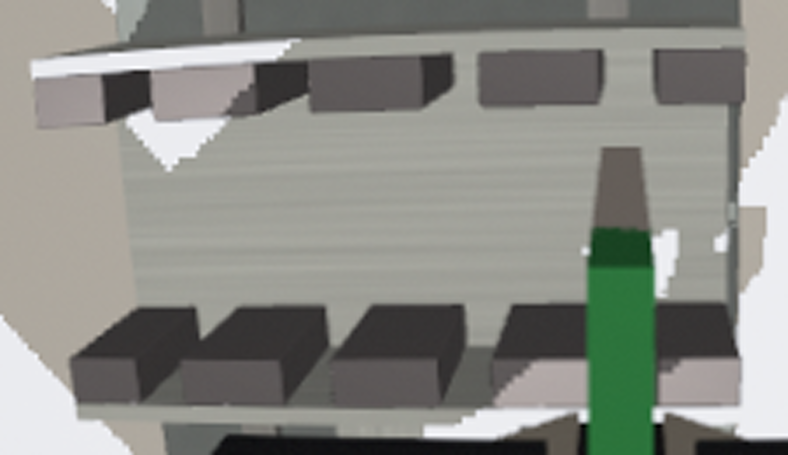

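```bash
python3 -m jog '{"xyz":[[0.4,0,-0.2],[0.1,0,-0.4],[0,0,-0.4],[0,0,0],[0,0,0]],"angular":[[-0.09,-0.17,0.13],[0,0,0],[0,0,0],[0,0,0],[0,0,0]]}'; python3 -c "
from h import *
go([544.2,-396.4,130],-84.9)"
```

```text
time: 24.0
tool_pos: [546.4, -392.4, 181.3]
tcp_rot: [-3.141, -0.0, -1.477]
contact_force: [-0.0, 0.8, -0.6]
grip_width: 7.8
t 24.0 tcp [ 546.4 -392.4  181.3] left mm [ -2.2  -4.  -51.3] units [-0.11 -0.2  -2.57] F [-0.   0.8 -0.6] w 7.8
turn deg [ 0.01  0.04 -0.26] units [ 0.    0.01 -0.04] q6 0.74
```

```bash
python3 -m jog '{"xyz":[[-0.11,-0.2,-0.2],[0,0,-0.3],[0,0,0],[0,0,0]],"angular":[[0,0,-0.04],[0,0,0],[0,0,0],[0,0,0]]}'; python3 -c "
from h import *
go([544.2,-396.4,130],-84.9)"
```

```text
time: 24.4
tool_pos: [544.0, -396.8, 170.7]
tcp_rot: [-3.141, -0.0, -1.482]
contact_force: [-1.2, -0.6, -0.1]
grip_width: 7.9
t 24.4 tcp [ 544.  -396.8  170.7] left mm [  0.2   0.4 -40.7] units [ 0.01  0.02 -2.03] F [-1.2 -0.6 -0.1] w 7.9
turn deg [0.02 0.05 0.01] units [0.   0.01 0.  ] q6 0.74
```

```bash
python3 -m jog '{"xyz":[[0,0,-0.4],[0,0,-0.5],[0,0,-0.5],[0,0,-0.5],[0,0,-0.5],[0,0,0],[0,0,0]],"angular":[[0,0,0],[0,0,0],[0,0,0],[0,0,0],[0,0,0],[0,0,0],[0,0,0]]}'; python3 -c "
from h import *
save('wrist','w12')
go([544.2,-396.4,100],-84.9)"
```

```text
time: 25.1
tool_pos: [543.4, -396.3, 117.1]
tcp_rot: [3.141, 0.001, -1.482]
contact_force: [0.3, 0.3, -1.6]
grip_width: 7.5
t 25.15 tcp [ 543.3 -396.2  117. ] left mm [  0.9  -0.2 -17. ] units [ 0.04 -0.01 -0.85] F [-0.2  0.7 -0.5] w 7.3
turn deg [-0.07 -0.05  0.01] units [-0.01 -0.01  0.  ] q6 0.74
```

View pics/w12.png

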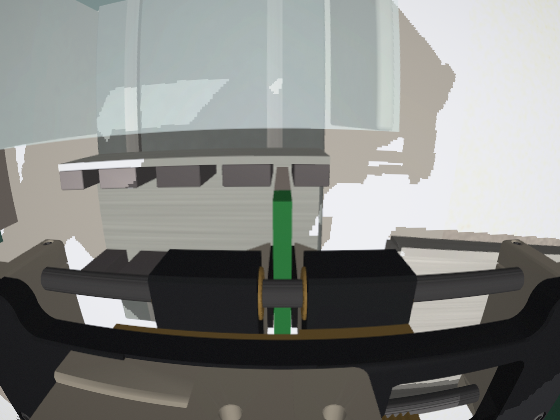

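```bash
python3 -m jog '{"xyz":[[0.04,0,-0.3],[0,0,-0.25],[0,0,0]],"angular":[[0,0,0],[0,0,0],[0,0,0]]}'; python3 -m jog '{"xyz":[[0,0,-0.15],[0,0,-0.1],[0,0,0]],"angular":[[0,0,0],[0,0,0],[0,0,0]]}'
```

```text
time: 25.45
tool_pos: [544.7, -396.7, 106.2]
tcp_rot: [-3.141, -0.0, -1.482]
contact_force: [0.5, 0.9, -1.2]
grip_width: 7.7
time: 25.75
tool_pos: [544.8, -396.8, 101.1]
tcp_rot: [-3.141, -0.001, -1.482]
contact_force: [0.0, 0.0, -1.3]
grip_width: 8.0
```

```bash
python3 -m jog '{"xyz":[[0,0,-0.1],[0,0,0]],"angular":[[0,0,0],[0,0,0]]}'; python3 -m jog '{"xyz":[[0,0,-0.1],[0,0,0]],"angular":[[0,0,0],[0,0,0]]}'
```

```text
time: 25.95
tool_pos: [545.1, -397.0, 99.4]
tcp_rot: [-3.14, -0.001, -1.482]
contact_force: [-0.1, -0.7, -1.2]
grip_width: 7.8
time: 26.15
tool_pos: [545.7, -397.4, 99.7]
tcp_rot: [-3.138, -0.003, -1.482]
contact_force: [0.5, 0.4, -1.1]
grip_width: 7.9
```

```bash
python3 -m jog '{"xyz":[[0,0,0],[0,0,0],[0,0,0],[0,0,0],[0,0,0.3],[0,0,0.6],[0,0,0.8],[0,0,0.8],[0,0,0.9],[0,0,0.9]],"angular":[[0,0,0],[0,0,0],[0,0,0],[0,0,0],[0,0,0],[0,0,0],[0,0,0],[0,0,0],[0,0,0],[0,0,0]]}' 0.3; python3 -c "
from h import *
save('wrist','w13');save('side','s13')
go([530.4,24.7,180],-81)"
```

```text
time: 27.15
tool_pos: [544.7, -396.6, 189.5]
tcp_rot: [-3.14, -0.001, -1.482]
contact_force: [0.4, -0.6, -0.1]
grip_width: 32.0
t 27.25 tcp [ 545.9 -397.6  192. ] left mm [-15.5 422.3 -12. ] units [-0.77 21.12 -0.6 ] F [-0.4  0.3  0.4] w 32.1
turn deg [0.27 0.35 3.9 ] units [0.04 0.06 0.65] q6 0.74
```

View pics/w13.png

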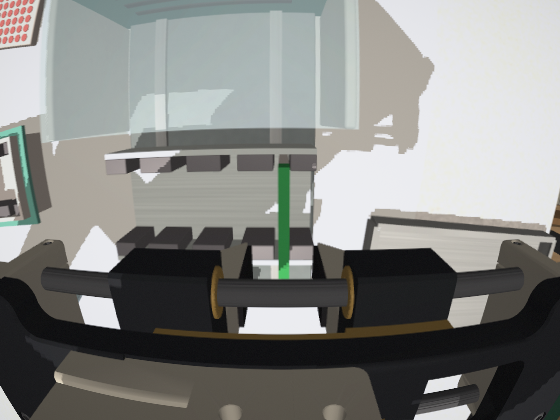

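View pics/s13.png

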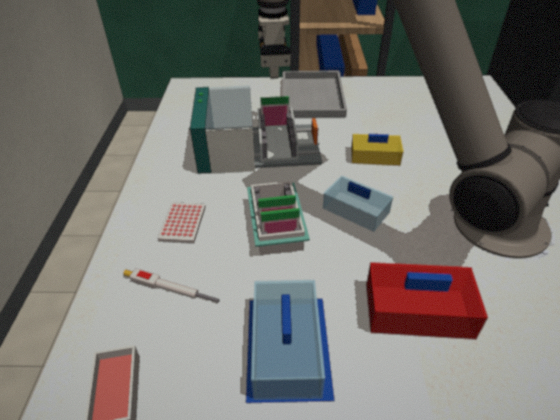

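```bash
python3 -m jog '{"xyz":[[-0.02,1,0],[-0.02,1,0],[-0.02,1,0],[-0.02,1,0],[-0.02,1,0],[-0.02,1,0],[-0.02,1,0],[-0.02,1,0],[-0.02,1,0],[-0.02,1,0]],"angular":[[0.04,0.06,0.05],[0,0,0.05],[0,0,0.05],[0,0,0.05],[0,0,0.05],[0,0,0.05],[0,0,0.05],[0,0,0.05],[0,0,0.05],[0,0,0.05]]}';  python3 -m jog '{"xyz":[[-0.02,1,0],[-0.02,1,0],[-0.02,1,0],[-0.02,1,0],[-0.02,1,0],[-0.02,1,0],[-0.02,1,0],[-0.02,1,0],[-0.02,1,0],[0,0.7,0]],"angular":[[0,0,0],[0,0,0],[0,0,0],[0,0,0],[0,0,0],[0,0,0],[0,0,0],[0,0,0],[0,0,0],[0,0,0]]}'; python3 -c "
from h import *
go([530.4,24.7,150],-81)"
```

```text
time: 28.25
tool_pos: [535.4, -179.7, 184.0]
tcp_rot: [3.129, 0.012, -1.426]
contact_force: [-0.4, -0.2, 0.5]
grip_width: 32.3
time: 29.25
tool_pos: [519.7, 35.2, 176.2]
tcp_rot: [3.111, 0.022, -1.418]
contact_force: [-0.1, -1.1, 0.2]
grip_width: 31.8
t 29.25 tcp [519.7  35.2 176.2] left mm [ 10.7 -10.5 -26.2] units [ 0.54 -0.52 -1.31] F [-0.1 -1.1  0.2] w 31.8
turn deg [-1.01 -1.91  0.25] units [-0.17 -0.32  0.04] q6 1.32
```

```bash
python3 -m jog '{"xyz":[[0.5,-0.5,-0.3],[0,0,-0.5],[0,0,-0.5],[0,0,0],[0,0,0]],"angular":[[-0.17,-0.32,0.04],[0,0,0],[0,0,0],[0,0,0],[0,0,0]]}'; python3 -c "
from h import *
save('wrist','w14')
go([530.4,24.7,78],-81)"
```

```text
time: 29.75
tool_pos: [526.3, 29.3, 146.6]
tcp_rot: [3.136, 0.002, -1.41]
contact_force: [-0.6, -0.5, -0.7]
grip_width: 32.0
t 29.8 tcp [526.3  29.3 146.5] left mm [  4.1  -4.6 -68.5] units [ 0.21 -0.23 -3.43] F [ 0.3 -0.5 -0.2] w 32.2
turn deg [-0.09 -0.34 -0.2 ] units [-0.01 -0.06 -0.03] q6 1.32
```

View pics/w14.png

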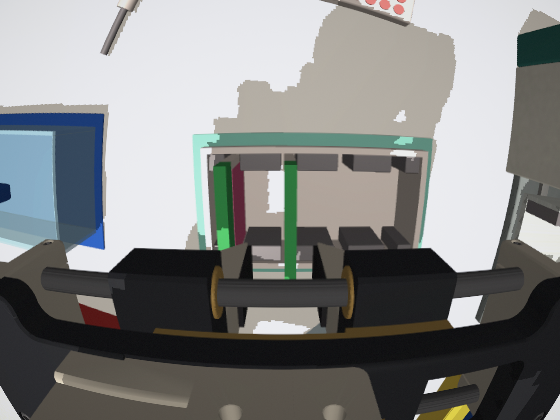

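```bash
python3 -m jog '{"xyz":[[0.21,-0.23,-0.2],[0,0,-0.4],[0,0,0]],"angular":[[0,-0.06,-0.03],[0,0,0],[0,0,0]]}'; python3 -c "
from h import *
go([530.4,24.7,78],-81)"
```

```text
time: 30.1
tool_pos: [531.2, 23.7, 134.1]
tcp_rot: [-3.139, 0.001, -1.415]
contact_force: [0.0, 0.2, 0.2]
grip_width: 32.3
t 30.1 tcp [531.2  23.7 134.1] left mm [ -0.8   1.  -56.1] units [-0.04  0.05 -2.81] F [0.  0.2 0.2] w 32.3
turn deg [-0.08  0.11  0.06] units [-0.01  0.02  0.01] q6 1.31
```

```bash
python3 -m jog '{"xyz":[[-0.04,0.05,-0.5],[0,0,-0.5],[0,0,-0.5],[0,0,-0.5],[0,0,-0.4],[0,0,0]],"angular":[[0,0,0],[0,0,0],[0,0,0],[0,0,0],[0,0,0],[0,0,0]]}'; python3 -c "
from h import *
go([530.4,24.7,78],-81)"
```

```text
time: 30.7
tool_pos: [529.6, 24.8, 80.9]
tcp_rot: [-3.141, 0.002, -1.415]
contact_force: [-1.1, -0.2, -0.1]
grip_width: 32.1
t 30.7 tcp [529.6  24.8  80.9] left mm [ 0.8 -0.1 -2.9] units [ 0.04 -0.01 -0.15] F [-1.1 -0.2 -0.1] w 32.1
turn deg [-0.1   0.    0.08] units [-0.02  0.    0.01] q6 1.31
```

```bash
python3 -m jog '{"xyz":[[0.04,0,-0.15],[0,0,0],[0,0,0],[0,0,0],[0,0,0],[0,0,0],[0,0,0],[0,0,0]],"angular":[[0,0,0],[0,0,0],[0,0,0],[0,0,0],[0,0,0],[0,0,0],[0,0,0],[0,0,0]]}' 1; python3 -c "
from h import *
go([530.4,24.7,78],-81)"; python3 -m jog '{"xyz":[[0,0,0.3],[0,0,0.5],[0,0,0.7],[0,0,0.7],[0,0,0.7],[0,0,0.7],[0,0,0.7],[0,0,0.7],[0,0,0.7],[0,0,0.7]],"angular":[[0,0,0],[0,0,0],[0,0,0],[0,0,0],[0,0,0],[0,0,0],[0,0,0],[0,0,0],[0,0,0],[0,0,0]]}'
```

```text
time: 31.5
tool_pos: [531.2, 24.8, 78.6]
tcp_rot: [-3.139, 0.001, -1.415]
contact_force: [0.0, 0.8, -1.3]
grip_width: 7.9
t 31.5 tcp [531.2  24.8  78.6] left mm [-0.8 -0.1 -0.6] units [-0.04 -0.   -0.03] F [ 0.   0.8 -1.3] w 7.9
turn deg [-0.09  0.11  0.07] units [-0.01  0.02  0.01] q6 1.32
time: 32.5
tool_pos: [530.1, 24.9, 217.4]
tcp_rot: [-3.138, 0.001, -1.415]
contact_force: [0.4, 0.7, -0.7]
grip_width: 7.5
```

```bash
python3 -m jog '{"xyz":[[0,-0.4,0],[0,-0.7,0],[0,-0.9,0],[0,-0.9,0],[0,-0.9,0],[0,-0.9,0],[0.04,-0.9,0],[0.04,-0.9,0],[0.04,-0.9,0],[0.04,-0.9,0]],"angular":[[0,0,-0.06],[0,0,-0.06],[0,0,-0.06],[0,0,-0.06],[0,0,-0.06],[0,0,-0.06],[0,0,-0.06],[0,0,-0.06],[0,0,-0.06],[0,0,-0.06]]}'; python3 -c "
from h import *
go([535.8,-308.8,205],-84.9)"
```

```text
time: 33.5
tool_pos: [529.1, -154.3, 214.9]
tcp_rot: [3.141, 0.002, -1.484]
contact_force: [-0.1, -0.1, -1.7]
grip_width: 7.9
t 33.5 tcp [ 529.1 -154.3  214.9] left mm [   6.7 -154.5   -9.9] units [ 0.34 -7.72 -0.5 ] F [-0.1 -0.1 -1.7] w 7.9
turn deg [-0.09 -0.06  0.1 ] units [-0.02 -0.01  0.02] q6 1.06
```

```bash
python3 -m jog '{"xyz":[[0.07,-0.9,0],[0.07,-0.9,0],[0.07,-0.9,0],[0.07,-0.9,0],[0.07,-0.9,0],[0.07,-0.9,-0.2],[0.07,-0.7,-0.4],[0.05,-0.5,-0.4],[0,-0.2,-0.2],[0,0,0]],"angular":[[0,0,0],[0,0,0],[0,0,0],[0,0,0],[0,0,0],[0,0,0],[0,0,0],[0,0,0],[0,0,0],[0,0,0]]}'; python3 -c "
from h import *
go([535.8,-308.8,170],-84.9)"
```

```text
time: 34.5
tool_pos: [534.8, -306.0, 182.4]
tcp_rot: [3.131, 0.007, -1.492]
contact_force: [-0.2, -0.7, -1.6]
grip_width: 7.8
t 34.5 tcp [ 534.8 -306.   182.4] left mm [  1.   -2.8 -12.4] units [ 0.05 -0.14 -0.62] F [-0.2 -0.7 -1.6] w 7.8
turn deg [-0.33 -0.61  0.6 ] units [-0.05 -0.1   0.1 ] q6 0.85
```

```bash
python3 -m jog '{"xyz":[[0.05,-0.14,-0.2],[0,0,-0.3],[0,0,0],[0,0,0]],"angular":[[-0.05,-0.1,0.1],[0,0,0],[0,0,0],[0,0,0]]}'; python3 -c "
from h import *
go([535.8,-308.8,170],-84.9)"
```

```text
time: 34.9
tool_pos: [536.3, -306.9, 171.8]
tcp_rot: [-3.141, 0.001, -1.478]
contact_force: [0.3, -0.9, -1.1]
grip_width: 7.7
t 34.9 tcp [ 536.3 -306.9  171.8] left mm [-0.5 -1.9 -1.8] units [-0.03 -0.09 -0.09] F [ 0.3 -0.9 -1.1] w 7.7
turn deg [-0.04  0.04 -0.19] units [-0.01  0.01 -0.03] q6 0.83
```

```bash
python3 -m jog '{"xyz":[[0,-0.1,-0.2],[0,0,-0.2],[0,0,0],[0,0,0]],"angular":[[0,0,-0.03],[0,0,0],[0,0,0],[0,0,0]]}'; python3 -c "
from h import *
save('wrist','w15')
go([535.8,-308.8,120],-84.9)"
```

```text
time: 35.3
tool_pos: [536.7, -308.6, 163.8]
tcp_rot: [-3.14, -0.0, -1.481]
contact_force: [-0.2, 0.0, -0.7]
grip_width: 7.6
t 35.35 tcp [ 536.7 -308.5  163.7] left mm [ -0.9  -0.3 -43.7] units [-0.04 -0.01 -2.19] F [-0.2  0.1 -0.6] w 7.8
turn deg [-0.01  0.09 -0.05] units [-0.    0.01 -0.01] q6 0.83
```

View pics/w15.png

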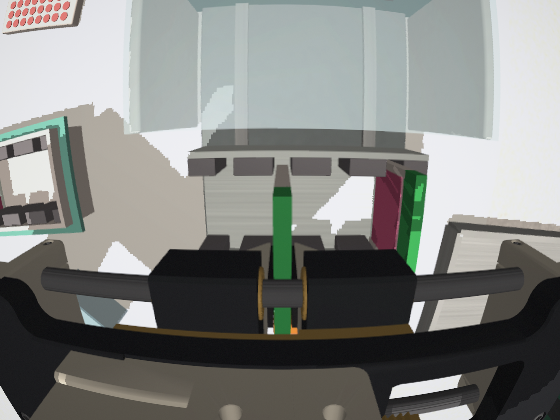

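Aligned with the slot gap at (281,168), and the first cassette is standing at (412,220). Going down.

```bash
python3 -m jog '{"xyz":[[-0.04,0,-0.4],[0,0,-0.5],[0,0,-0.5],[0,0,-0.5],[0,0,-0.3],[0,0,0],[0,0,0]],"angular":[[0,0,0],[0,0,0],[0,0,0],[0,0,0],[0,0,0],[0,0,0],[0,0,0]]}'; python3 -c "
from h import *
go([535.8,-308.8,100.6],-84.9)"
```

```text
time: 36.05
tool_pos: [535.1, -308.1, 114.4]
tcp_rot: [3.141, 0.002, -1.481]
contact_force: [-0.3, 0.1, -0.9]
grip_width: 7.8
t 36.05 tcp [ 535.1 -308.1  114.4] left mm [  0.7  -0.7 -13.8] units [ 0.04 -0.03 -0.69] F [-0.3  0.1 -0.9] w 7.8
turn deg [-0.1  -0.02 -0.04] units [-0.02 -0.   -0.01] q6 0.83
```

```bash
python3 -m jog '{"xyz":[[0.04,-0.02,-0.25],[0,0,-0.15],[0,0,0],[0,0,0]],"angular":[[0,0,0],[0,0,0],[0,0,0],[0,0,0]]}'; python3 -m jog '{"xyz":[[0,0,-0.12],[0,0,-0.1],[0,0,0]],"angular":[[0,0,0],[0,0,0],[0,0,0]]}'; python3 -m jog '{"xyz":[[0,0,-0.1]],"angular":[[0,0,0]]}'
```

```text
time: 36.45
tool_pos: [536.5, -308.9, 106.8]
tcp_rot: [-3.14, 0.0, -1.481]
contact_force: [0.0, 0.3, -1.8]
grip_width: 8.1
time: 36.75
tool_pos: [536.7, -309.1, 102.5]
tcp_rot: [-3.14, -0.0, -1.481]
contact_force: [0.3, 0.0, -0.2]
grip_width: 7.9
time: 36.85
tool_pos: [536.9, -309.2, 100.7]
tcp_rot: [-3.139, -0.001, -1.481]
contact_force: [-0.0, 0.1, -0.7]
grip_width: 7.8
```

```bash
python3 -m jog '{"xyz":[[0,0,-0.1]],"angular":[[0,0,0]]}'; python3 -m jog '{"xyz":[[0,0,-0.1]],"angular":[[0,0,0]]}'
```

```text
time: 36.95
tool_pos: [537.3, -309.4, 99.9]
tcp_rot: [-3.138, -0.002, -1.481]
contact_force: [-3.4, 2.8, 18.1]
grip_width: 7.8
time: 37.05
tool_pos: [537.7, -309.4, 99.9]
tcp_rot: [-3.136, -0.002, -1.481]
contact_force: [-2.6, 3.1, 16.3]
grip_width: 7.7
```

```bash
python3 -m jog '{"xyz":[[0,0,0.05],[0,0,0],[0,0,0],[0,0,0],[0,0,0.3],[0,0,0.6],[0,0,0.8],[0,0,0.8],[0,0,0.9],[0,0,0.9]],"angular":[[0,0,0],[0,0,0],[0,0,0],[0,0,0],[0,0,0],[0,0,0],[0,0,0],[0,0,0],[0,0,0],[0,0,0]]}' 0.3; python3 -c "
from h import *
save('wrist','w16')
go([523.3,68,180],-81)"
```

```text
time: 38.05
tool_pos: [536.9, -308.9, 191.3]
tcp_rot: [-3.139, -0.0, -1.481]
contact_force: [-0.1, -1.0, 0.1]
grip_width: 32.1
t 38.1 tcp [ 538.2 -309.7  195. ] left mm [-14.9 377.7 -15. ] units [-0.74 18.89 -0.75] F [ 1.1 -0.4  2.6] w 32.1
turn deg [0.2  0.46 3.86] units [0.03 0.08 0.64] q6 0.83
```

View pics/w16.png

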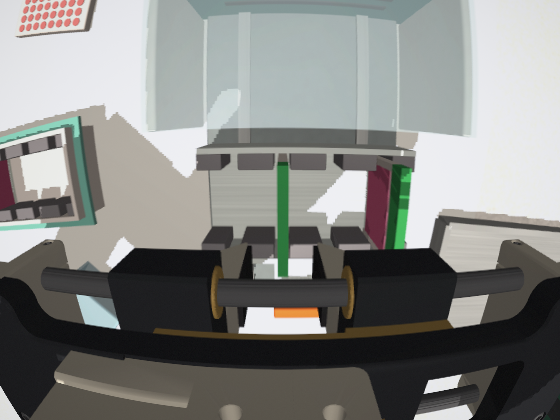

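```bash
python3 -m jog '{"xyz":[[0.0,1,0],[0.0,1,0],[0.0,1,0],[0.0,1,0],[0.0,1,0],[0.0,1,0],[0,1,0],[0,1,0],[0,1,0],[0,1,0]],"angular":[[0.04,0.06,0.05],[0,0,0.05],[0,0,0.05],[0,0,0.05],[0,0,0.05],[0,0,0.05],[0,0,0.05],[0,0,0.05],[0,0,0.05],[0,0,0.05]]}';  python3 -m jog '{"xyz":[[0,1,0],[0,1,0],[0,1,0],[0,1,0],[0,1,0],[0,1,0],[0,0.9,0],[0,0.5,0],[0,0.1,0],[0,0,0]],"angular":[[0,0,0],[0,0,0],[0,0,0],[0,0,0],[0,0,0],[0,0,0],[0,0,0],[0,0,0],[0,0,0],[0,0,0]]}'; python3 -c "
from h import *
go([523.3,68,150],-81)"
```

```text
time: 39.1
tool_pos: [532.5, -88.1, 190.7]
tcp_rot: [3.135, 0.007, -1.42]
contact_force: [-0.4, -0.1, -0.1]
grip_width: 31.7
time: 40.1
tool_pos: [519.9, 85.5, 184.4]
tcp_rot: [3.12, 0.013, -1.402]
contact_force: [0.1, 0.4, 0.3]
grip_width: 31.9
t 40.1 tcp [519.9  85.5 184.4] left mm [  3.4 -17.5 -34.4] units [ 0.17 -0.88 -1.72] F [0.1 0.4 0.3] w 31.9
turn deg [-0.52 -1.32 -0.7 ] units [-0.09 -0.22 -0.12] q6 1.41
```

```bash
python3 -m jog '{"xyz":[[0.15,-0.8,-0.3],[0,0,-0.7],[0,0,-0.7],[0,0,0],[0,0,0]],"angular":[[-0.09,-0.22,-0.1],[0,0,0],[0,0,0],[0,0,0],[0,0,0]]}'; python3 -c "
from h import *
go([523.3,68,78],-81)"
```

```text
time: 40.6
tool_pos: [522.7, 66.3, 149.7]
tcp_rot: [-3.141, -0.002, -1.415]
contact_force: [-0.4, -0.3, 1.3]
grip_width: 32.2
t 40.6 tcp [522.7  66.3 149.7] left mm [  0.6   1.7 -71.7] units [ 0.03  0.09 -3.59] F [-0.4 -0.3  1.3] w 32.2
turn deg [0.11 0.08 0.06] units [0.02 0.01 0.01] q6 1.4
```

```bash
python3 -m jog '{"xyz":[[0.03,0.09,-0.5],[0,0,-0.7],[0,0,-0.7],[0,0,-0.7],[0,0,-0.5],[0,0,0],[0,0,0]],"angular":[[0,0,0],[0,0,0],[0,0,0],[0,0,0],[0,0,0],[0,0,0],[0,0,0]]}'; python3 -c "
from h import *
save('wrist','w17')
go([523.3,68,78],-81)"
```

```text
time: 41.3
tool_pos: [525.3, 67.8, 86.7]
tcp_rot: [-3.135, -0.003, -1.416]
contact_force: [0.3, -0.6, 0.0]
grip_width: 32.5
t 41.35 tcp [525.3  67.8  86.8] left mm [-2.   0.2 -8.8] units [-0.1   0.01 -0.44] F [-1.2 -0.3 -0.3] w 32.2
turn deg [0.11 0.41 0.11] units [0.02 0.07 0.02] q6 1.4
```

View pics/w17.png

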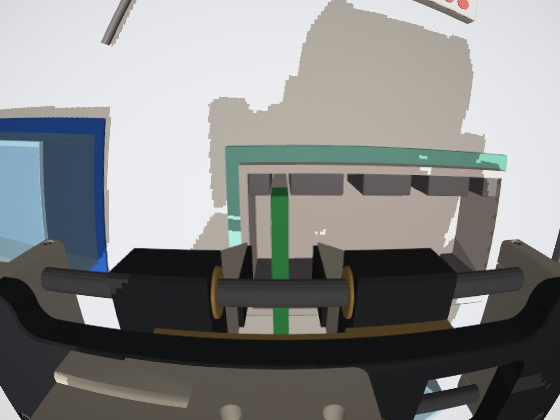

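```bash
python3 -m jog '{"xyz":[[-0.1,0,-0.42],[0,0,0],[0,0,0],[0,0,0],[0,0,0],[0,0,0],[0,0,0],[0,0,0]],"angular":[[0,0.07,0],[0,0,0],[0,0,0],[0,0,0],[0,0,0],[0,0,0],[0,0,0],[0,0,0]]}' 1; python3 -c "
from h import *
go([523.3,68,78],-81)"
```

```text
time: 42.15
tool_pos: [524.0, 67.8, 79.1]
tcp_rot: [-3.14, -0.002, -1.416]
contact_force: [0.3, -1.5, -2.0]
grip_width: 7.8
t 42.15 tcp [524.   67.8  79.1] left mm [-0.7  0.2 -1.1] units [-0.03  0.01 -0.06] F [ 0.3 -1.5 -2. ] w 7.8
turn deg [0.12 0.11 0.11] units [0.02 0.02 0.02] q6 1.4
```

```bash
python3 -m jog '{"xyz":[[0,0,0.3],[0,0,0.5],[0,0,0.7],[0,0,0.7],[0,0,0.7],[0,0,0.7],[0,0,0.7],[0,0,0.7],[0,0,0.7],[0,0,0.7]],"angular":[[0,0,0],[0,0,0],[0,0,0],[0,0,0],[0,0,0],[0,0,0],[0,0,0],[0,0,0],[0,0,0],[0,0,0]]}';  python3 -m jog '{"xyz":[[0,-0.4,0],[0,-0.7,0],[0,-0.9,0],[0,-0.9,0],[0,-0.9,0],[0,-0.9,0],[0.04,-0.9,0],[0.04,-0.9,0],[0.04,-0.9,0],[0.04,-0.9,0]],"angular":[[0,0,-0.06],[0,0,-0.06],[0,0,-0.06],[0,0,-0.06],[0,0,-0.06],[0,0,-0.06],[0,0,-0.06],[0,0,-0.06],[0,0,-0.06],[0,0,-0.06]]}'; python3 -c "
from h import *
go([531.8,-265,205],-84.9)"
```

```text
time: 43.15
tool_pos: [522.9, 67.9, 218.0]
tcp_rot: [-3.139, -0.003, -1.416]
contact_force: [0.1, 0.0, -1.2]
grip_width: 7.7
time: 44.15
tool_pos: [521.7, -111.3, 215.7]
tcp_rot: [3.14, -0.002, -1.484]
contact_force: [0.5, 0.9, -0.7]
grip_width: 7.8
t 44.15 tcp [ 521.7 -111.3  215.7] left mm [  10.1 -153.7  -10.7] units [ 0.51 -7.68 -0.53] F [ 0.5  0.9 -0.7] w 7.8
turn deg [ 0.13 -0.08  0.13] units [ 0.02 -0.01  0.02] q6 1.13
```

```bash
python3 -m jog '{"xyz":[[0.07,-0.9,0],[0.07,-0.9,0],[0.07,-0.9,0],[0.07,-0.9,0],[0.07,-0.9,0],[0.07,-0.9,0],[0.07,-0.7,0],[0.05,-0.5,0],[0,-0.2,0],[0,0,0]],"angular":[[0,0,0],[0,0,0],[0,0,0],[0,0,0],[0,0,0],[0,0,0],[0,0,0],[0,0,0],[0,0,0],[0,0,0]]}'; python3 -c "
from h import *
go([531.8,-265,170],-84.9)"
```

```text
time: 45.15
tool_pos: [525.5, -263.4, 208.8]
tcp_rot: [3.128, 0.003, -1.495]
contact_force: [-0.5, -0.2, -1.4]
grip_width: 7.8
t 45.15 tcp [ 525.5 -263.4  208.8] left mm [  6.3  -1.6 -38.8] units [ 0.32 -0.08 -1.94] F [-0.5 -0.2 -1.4] w 7.8
turn deg [-0.09 -0.76  0.76] units [-0.02 -0.13  0.13] q6 0.9
```

```bash
python3 -m jog '{"xyz":[[0.25,-0.08,-0.2],[0,0,-0.5],[0,0,-0.5],[0,0,0],[0,0,0]],"angular":[[-0.02,-0.13,0.13],[0,0,0],[0,0,0],[0,0,0],[0,0,0]]}'; python3 -c "
from h import *
go([531.8,-265,160],-84.9)"
```

```text
time: 45.65
tool_pos: [530.9, -262.4, 182.1]
tcp_rot: [-3.141, 0.001, -1.477]
contact_force: [0.2, 0.2, -1.7]
grip_width: 8.0
t 45.65 tcp [ 530.9 -262.4  182.1] left mm [  0.9  -2.6 -22.1] units [ 0.05 -0.13 -1.11] F [ 0.2  0.2 -1.7] w 8.0
turn deg [-0.05  0.02 -0.26] units [-0.01  0.   -0.04] q6 0.89
```

```bash
python3 -m jog '{"xyz":[[0.05,-0.13,-0.3],[0,0,-0.5],[0,0,0],[0,0,0]],"angular":[[0,0,-0.04],[0,0,0],[0,0,0],[0,0,0]]}'; python3 -c "
from h import *
save('wrist','w18')
go([531.8,-265,120],-84.9)"
```

```text
time: 46.05
tool_pos: [532.1, -264.9, 164.8]
tcp_rot: [-3.141, 0.001, -1.481]
contact_force: [-0.6, 0.8, -0.8]
grip_width: 7.7
t 46.1 tcp [ 531.9 -264.8  164.6] left mm [ -0.1  -0.2 -44.6] units [-0.01 -0.01 -2.23] F [-0.1 -0.3 -1.4] w 7.9
turn deg [-0.06  0.01 -0.02] units [-0.01  0.   -0.  ] q6 0.89
```

View pics/w18.png

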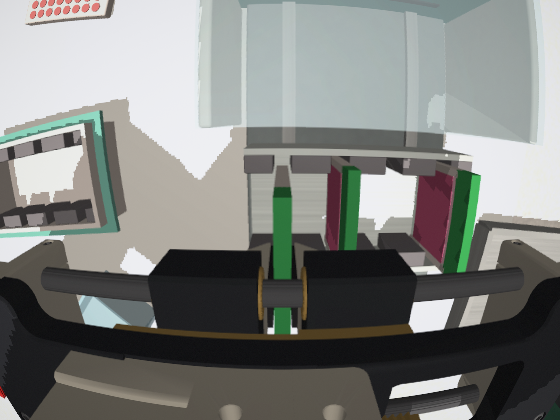

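```bash
python3 -m jog '{"xyz":[[0,0,-0.4],[0,0,-0.5],[0,0,-0.5],[0,0,-0.5],[0,0,-0.3],[0,0,0],[0,0,0]],"angular":[[0,0,0],[0,0,0],[0,0,0],[0,0,0],[0,0,0],[0,0,0],[0,0,0]]}'; python3 -c "
from h import *
go([531.8,-265,101],-84.9)"
```

```text
time: 46.8
tool_pos: [531.5, -264.6, 116.1]
tcp_rot: [3.141, 0.002, -1.482]
contact_force: [0.5, -0.1, -1.5]
grip_width: 7.7
t 46.8 tcp [ 531.5 -264.6  116.1] left mm [  0.3  -0.4 -15.1] units [ 0.01 -0.02 -0.76] F [ 0.5 -0.1 -1.5] w 7.7
turn deg [-0.09 -0.04 -0.01] units [-0.02 -0.01 -0.  ] q6 0.89
```

```bash
python3 -m jog '{"xyz":[[0.02,-0.02,-0.25],[0,0,-0.2],[0,0,0],[0,0,0]],"angular":[[0,0,0],[0,0,0],[0,0,0],[0,0,0]]}'; python3 -m jog '{"xyz":[[0,0,-0.12],[0,0,-0.1]],"angular":[[0,0,0],[0,0,0]]}'; python3 -m jog '{"xyz":[[0,0,-0.1]],"angular":[[0,0,0]]}'; python3 -m jog '{"xyz":[[0,0,-0.1]],"angular":[[0,0,0]]}'
```

```text
time: 47.2
tool_pos: [532.5, -265.4, 107.2]
tcp_rot: [-3.141, 0.001, -1.481]
contact_force: [0.1, 0.5, -1.4]
grip_width: 8.2
time: 47.4
tool_pos: [532.8, -265.6, 103.1]
tcp_rot: [-3.14, -0.0, -1.482]
contact_force: [0.7, 0.3, -0.4]
grip_width: 7.9
time: 47.5
tool_pos: [532.8, -265.7, 101.1]
tcp_rot: [-3.14, -0.0, -1.482]
contact_force: [-1.8, 0.1, -1.4]
grip_width: 7.9
time: 47.6
tool_pos: [533.6, -265.9, 100.9]
tcp_rot: [-3.137, -0.002, -1.482]
contact_force: [-3.1, 3.8, 21.4]
grip_width: 7.9
```

```bash
python3 -m jog '{"xyz":[[0,0,0],[0,0,0],[0,0,0],[0,0,0],[0,0,0.3],[0,0,0.6],[0,0,0.8],[0,0,0.8],[0,0,0.9],[0,0,0.9]],"angular":[[0,0,0],[0,0,0],[0,0,0],[0,0,0],[0,0,0],[0,0,0],[0,0,0],[0,0,0],[0,0,0],[0,0,0]]}' 0.3; python3 -c "
from h import *
save('wrist','w19');save('side','s19')
"
```

```text
time: 48.6
tool_pos: [532.9, -265.4, 191.7]
tcp_rot: [-3.139, -0.0, -1.482]
contact_force: [0.5, 0.5, 0.2]
grip_width: 32.2
```

View pics/w19.png

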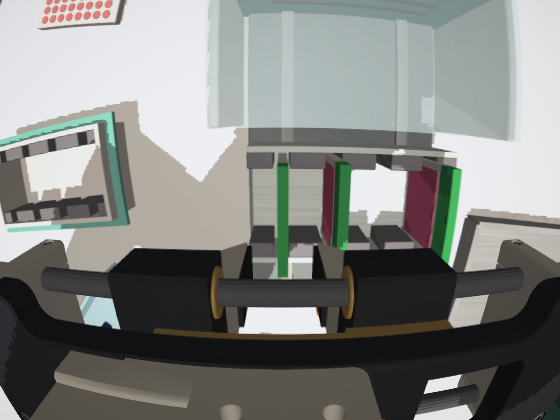

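View pics/s19.png

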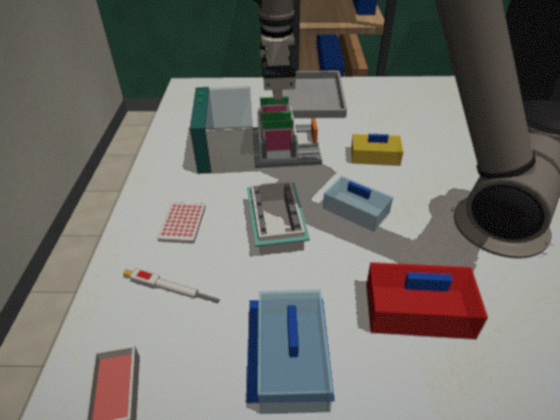

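```bash
python3 - <<'E'
from h import *
im=save('top','t19');H=hsv(im);m=(H[...,0]>105)&(H[...,0]<130)&(H[...,1]>140)&(H[...,2]>50)
for z in (111,108): 
  for b in blobs(m,100)[:6]: print(z,b.reshape(-1,2).mean(0).round(1),cv2.contourArea(b),rect_on('top',b,z))
ims=cv2.imread('pics/s19.png')[:,:,::-1].copy();H=hsv(ims);m=(H[...,0]>105)&(H[...,0]<130)&(H[...,1]>140)&(H[...,2]>50)
for b in blobs(m,100)[:6]: print('side',b.reshape(-1,2).mean(0).round(1),rect_on('side',b,111))
E
```

```text
111 [154.9 245.8] 1234.0 (array([487.8, 288.4]), array([183.6, 130.7]), -87.97)
111 [111.8 231.7] 303.5 (array([496.9, 346.4]), array([83.5, 21.2]), -87.46)
108 [154.9 245.8] 1234.0 (array([488.4, 289.4]), array([184.3, 131.1]), -87.97)
108 [111.8 231.7] 303.5 (array([497.5, 347.6]), array([83.8, 21.2]), -87.46)
side [252.6 351.9] (array([563.2, 392.7]), array([173.8,  16.1]), -86.6)
side [331.6  53.9] (array([ 353.4, -745.7]), array([335.8,  69.5]), 89.97)
side [427.6 281.2] (array([256.6, 261.1]), array([82. , 35.5]), -3.66)
side [292.4 330.5] (array([499.5, 361.2]), array([94.7, 14.7]), 89.89)
side [366.5   6.3] (array([  162.7, -1239. ]), array([182.2,  77.4]), 80.87)
side [358.6 189.5] (array([349.8,   4.3]), array([60.1, 29.4]), -36.79)
```

View pics/t19.png

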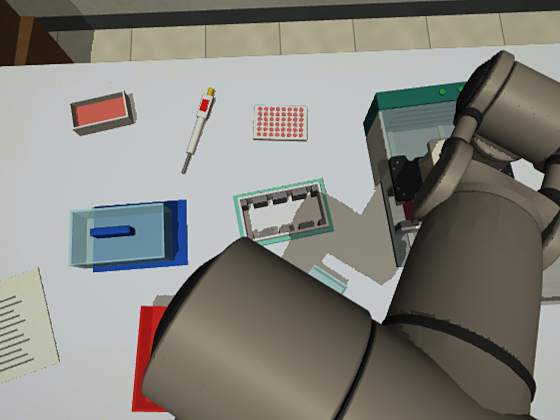

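```bash
python3 -m jog '{"xyz":[[-0.05,1,0],[-0.05,1,0],[-0.05,1,0],[-0.05,1,0],[-0.05,1,0],[-0.05,1,0],[-0.05,1,0],[-0.05,1,0],[-0.05,1,0],[-0.05,1,0]],"angular":[[0,0,0.2],[0,0,0.5],[0,0,0.5],[0,0,0.5],[0,0,0.5],[0,0,0.5],[0,0,0.5],[0,0,0.5],[0,0,0.5],[0,0,0.5]]}' -1;  python3 -m jog '{"xyz":[[-0.05,1,0],[-0.05,1,0],[-0.05,1,0],[-0.05,1,0],[-0.05,1,0],[-0.05,1,0],[-0.05,1,0],[-0.05,1,0],[-0.05,1,0],[-0.05,1,0]],"angular":[[0,0,0.5],[0,0,0.5],[0,0,0.5],[0,0,0.5],[0,0,0.5],[0,0,0.5],[0,0,0.5],[0,0,0.5],[0,0,0.5],[0,0,0.5]]}'; python3 -c "
from h import *
go([498,346,190],1)"
```

```text
time: 49.75
tool_pos: [514.2, -44.6, 182.7]
tcp_rot: [3.134, 0.013, -0.945]
contact_force: [0.4, -0.3, 0.5]
grip_width: 91.6
time: 50.75
tool_pos: [487.4, 177.8, 174.6]
tcp_rot: [3.125, 0.031, -0.362]
contact_force: [0.4, 0.0, 0.4]
grip_width: 91.7
t 50.75 tcp [487.4 177.8 174.6] left mm [ 10.6 168.2  15.4] units [0.53 8.41 0.77] F [0.4 0.  0.4] w 91.7
turn deg [ 0.64 -1.93 21.75] units [ 0.11 -0.32  3.62] q6 0.56
```

```bash
python3 -m jog '{"xyz":[[0.05,0.95,0.2],[0.05,0.95,0.1],[0.05,0.95,0],[0.05,0.95,0],[0.05,0.95,0],[0.05,0.95,0],[0.05,0.9,0],[0,0.6,0],[0,0.2,0],[0,0,0]],"angular":[[0.1,-0.3,0.4],[0,0,0.45],[0,0,0.45],[0,0,0.45],[0,0,0.45],[0,0,0.4],[0,0,0.4],[0,0,0.3],[0,0,0.2],[0,0,0]]}'; python3 -c "
from h import *
c=cam('wrist');im=save('wrist','w20')
go([498,346,190],1)
H=hsv(im);m=(H[...,0]>105)&(H[...,0]<130)&(H[...,1]>140)&(H[...,2]>30)
for b in blobs(m,50): print(b.reshape(-1,2).mean(0),cv2.contourArea(b),rect_on('wrist',b,111,c))
"
```

```text
time: 51.75
tool_pos: [475.5, 342.0, 172.7]
tcp_rot: [3.139, 0.022, 0.058]
contact_force: [-0.6, -0.2, 0.1]
grip_width: 92.0
t 51.8 tcp [475.6 341.6 172.7] left mm [22.4  4.4 17.3] units [1.12 0.22 0.87] F [-0.6  0.7  0.1] w 91.9
turn deg [ 0.2  -1.28 -2.25] units [ 0.03 -0.21 -0.37] q6 0.43
[317.22891566 209.2248996 ] 2428.5 (array([498.7, 353.3]), array([81.3, 16.9]), -87.49)
```

View pics/w20.png

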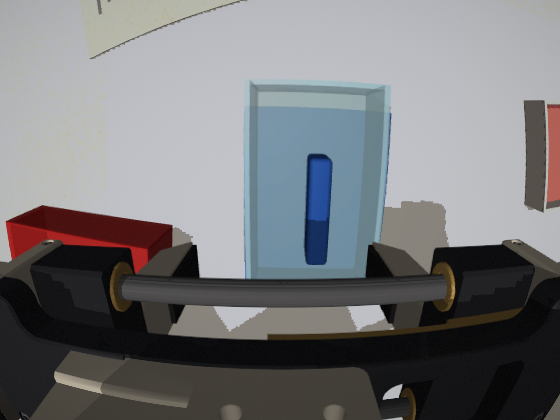

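```bash
python3 -m jog '{"xyz":[[0.6,0.2,0],[0.55,0.15,0],[0,0,0],[0,0,0]],"angular":[[0.03,-0.2,-0.13],[0,0,0],[0,0,0],[0,0,0]]}'; python3 -c "
from h import *
c=cam('wrist');im=save('wrist','w21')
go([498,349,84],2.5)
H=hsv(im);m=(H[...,0]>105)&(H[...,0]<130)&(H[...,1]>140)&(H[...,2]>30)
for b in blobs(m,50): print(b.reshape(-1,2).mean(0),cv2.contourArea(b),rect_on('wrist',b,111,c))
"
```

```text
time: 52.2
tool_pos: [501.1, 346.7, 172.9]
tcp_rot: [3.141, -0.002, 0.037]
contact_force: [0.5, 0.2, -0.4]
grip_width: 91.9
t 52.25 tcp [501.1 346.7 172.9] left mm [ -3.1   2.3 -88.9] units [-0.15  0.12 -4.45] F [0.  0.  0.1] w 91.5
turn deg [0.04 0.14 0.38] units [0.01 0.02 0.06] q6 0.44
[279.81048387 213.03225806] 2207.0 (array([499.5, 353.5]), array([81.8, 14.9]), -87.58)
[353.39349112 195.01183432] 788.0 (array([551.4, 366.7]), array([122.9,   4.8]), -87.95)
```

```bash
python3 -m jog '{"xyz":[[-0.1,0.2,-0.4],[0,0,-0.8],[0,0,-0.8],[0,0,-0.8],[0,0,-0.8],[0,0,-0.6],[0,0,0],[0,0,0]],"angular":[[0,0,0.06],[0,0,0],[0,0,0],[0,0,0],[0,0,0],[0,0,0],[0,0,0],[0,0,0]]}'; python3 -c "
from h import *
go([499,350.5,82],2.4)"
```

```text
time: 53.05
tool_pos: [496.2, 350.8, 83.9]
tcp_rot: [3.141, -0.002, 0.044]
contact_force: [0.6, -0.6, -0.3]
grip_width: 91.4
t 53.05 tcp [496.2 350.8  83.9] left mm [ 2.8 -0.3 -1.9] units [ 0.14 -0.02 -0.1 ] F [ 0.6 -0.6 -0.3] w 91.4
turn deg [ 0.04  0.12 -0.12] units [ 0.01  0.02 -0.02] q6 0.45
```

```bash
python3 -m jog '{"xyz":[[0.14,0,-0.05],[0,0,0],[0,0,0],[0,0,0],[0,0,0],[0,0,0],[0,0,0],[0,0,0],[0,0,0],[0,0,0]],"angular":[[0,0,0],[0,0,0],[0,0,0],[0,0,0],[0,0,0],[0,0,0],[0,0,0],[0,0,0],[0,0,0],[0,0,0]]}' 1; python3 -m jog '{"xyz":[[0,0,0],[0,0,0],[0,0,0]],"angular":[[0,0,0],[0,0,0],[0,0,0]]}'; python3 -c "
from h import *
c=cam('wrist');im=save('wrist','w22')
go([533.8,3,230],9)"
```

```text
time: 54.05
tool_pos: [500.4, 351.6, 85.9]
tcp_rot: [-3.14, -0.006, 0.044]
contact_force: [-2.6, -0.4, 0.0]
grip_width: 16.4
time: 54.35
tool_pos: [500.4, 351.7, 85.9]
tcp_rot: [-3.14, -0.006, 0.043]
contact_force: [0.2, 0.6, 0.8]
grip_width: 15.8
t 54.4 tcp [500.5 351.7  85.9] left mm [  33.3 -348.7  144.1] units [  1.67 -17.43   7.21] F [0.6 0.7 1. ] w 16.1
turn deg [-0.13  0.34  6.51] units [-0.02  0.06  1.08] q6 0.45
```

View pics/w22.png

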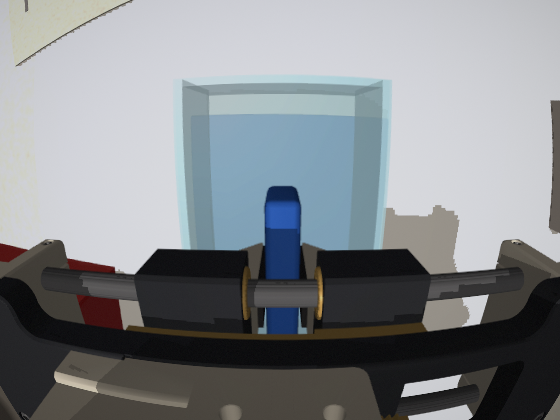

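```bash
python3 -m jog '{"xyz":[[0,0,0.3],[0,0,0.5],[0,0,0.7],[0,0,0.8],[0,0,0.8],[0,-0.3,0.8],[0.1,-0.6,0.8],[0.1,-0.8,0.5],[0.1,-0.9,0.2],[0.1,-0.9,0]],"angular":[[0,0,0],[0,0,0],[0,0,0],[0,0,0],[0,0,0],[0,0,0.1],[0,0,0.1],[0,0,0.1],[0,0,0.1],[0,0,0.1]]}'; python3 -c "
from h import *
go([533.7,3.8,190],9)"
```

```text
time: 55.4
tool_pos: [505.6, 280.4, 200.7]
tcp_rot: [3.141, -0.003, 0.103]
contact_force: [0.4, 0.0, -4.0]
grip_width: 15.8
t 55.4 tcp [505.6 280.4 200.7] left mm [  28.1 -276.6  -10.7] units [  1.4  -13.83  -0.53] F [ 0.4  0.  -4. ] w 15.8
turn deg [0.02 0.17 3.11] units [0.   0.03 0.52] q6 0.27
```

```bash
python3 -m jog '{"xyz":[[0.1,-0.9,0],[0.1,-0.9,0],[0.1,-0.9,0],[0.1,-0.9,0],[0.1,-0.9,0],[0.1,-0.9,0],[0.1,-0.9,0],[0.1,-0.9,0],[0.1,-0.9,0],[0.1,-0.9,0]],"angular":[[0,0,0.05],[0,0,0.05],[0,0,0.05],[0,0,0.05],[0,0,0.05],[0,0,0.05],[0,0,0.05],[0,0,0.05],[0,0,0.05],[0,0,0.05]]}'; python3 -c "
from h import *
go([533.7,3.8,190],9)"
```

```text
time: 56.4
tool_pos: [524.3, 92.6, 207.0]
tcp_rot: [3.14, -0.005, 0.159]
contact_force: [0.2, -0.3, -2.8]
grip_width: 15.6
t 56.4 tcp [524.3  92.6 207. ] left mm [  9.4 -88.8 -17. ] units [ 0.47 -4.44 -0.85] F [ 0.2 -0.3 -2.8] w 15.6
turn deg [ 0.04  0.31 -0.13] units [ 0.01  0.05 -0.02] q6 -0.13
```

```bash
python3 -m jog '{"xyz":[[0.1,-0.9,0],[0.1,-0.9,0],[0.1,-0.9,0],[0.1,-0.8,0],[0.05,-0.5,-0.1],[0,-0.2,-0.2],[0,0,-0.3],[0,0,0],[0,0,0]],"angular":[[0,0,0],[0,0,0],[0,0,0],[0,0,0],[0,0,0],[0,0,0],[0,0,0],[0,0,0],[0,0,0]]}'; python3 -c "
from h import *
go([533.7,3.8,160],9)"
```

```text
time: 57.3
tool_pos: [532.1, 4.2, 197.1]
tcp_rot: [3.14, -0.006, 0.158]
contact_force: [-0.5, -0.3, -2.9]
grip_width: 15.6
t 57.3 tcp [532.1   4.2 197.1] left mm [  1.6  -0.4 -37.1] units [ 0.08 -0.02 -1.85] F [-0.5 -0.3 -2.9] w 15.6
turn deg [ 0.05  0.33 -0.06] units [ 0.01  0.05 -0.01] q6 -0.29
```

```bash
python3 -m jog '{"xyz":[[0.08,0,-0.3],[0,0,-0.5],[0,0,-0.5],[0,0,-0.3],[0,0,0],[0,0,0]],"angular":[[0,0.05,0],[0,0,0],[0,0,0],[0,0,0],[0,0,0],[0,0,0]]}'; python3 -c "
from h import *
go([533.7,3.8,129],9)
for n in ('wrist','side','top'):
  im=save(n,n+'23')
a=cv2.imread('pics/side23.png');cv2.imwrite('pics/side23z.png',cv2.resize(a[100:260,200:340],None,fx=4,fy=3.7,interpolation=cv2.INTER_CUBIC))
a=cv2.imread('pics/top23.png');cv2.imwrite('pics/top23z.png',cv2.resize(a[140:270,210:360],None,fx=4.5,fy=4.5,interpolation=cv2.INTER_CUBIC))
"
```

```text
time: 57.9
tool_pos: [533.2, 6.0, 161.2]
tcp_rot: [-3.142, 0.002, 0.16]
contact_force: [0.5, 1.1, -3.5]
grip_width: 16.1
t 57.9 tcp [533.2   6.  161.2] left mm [  0.5  -2.2 -32.2] units [ 0.03 -0.11 -1.61] F [ 0.5  1.1 -3.5] w 16.1
turn deg [ 0.01 -0.11 -0.19] units [ 0.   -0.02 -0.03] q6 -0.29
```

View pics/wrist23.png

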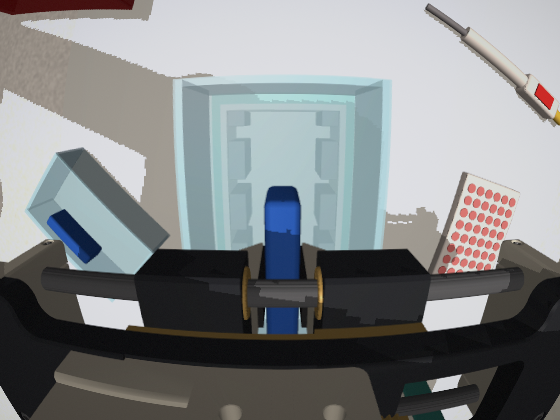

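View pics/side23z.png

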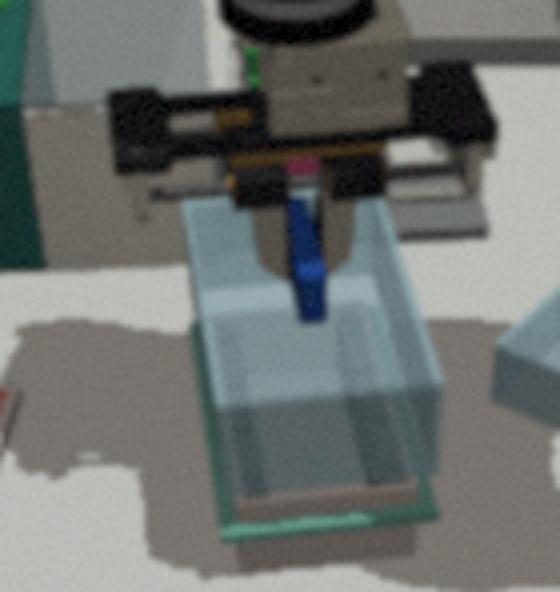

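View pics/top23z.png

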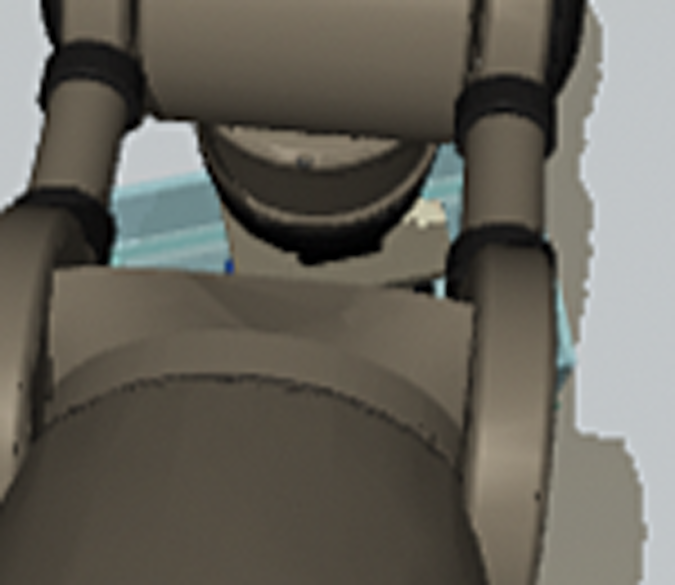

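```bash
python3 - <<'E'
from h import *
im=cv2.imread('pics/wrist23.png');cv2.imwrite('pics/w23z.png',cv2.resize(im[65:190,160:400],None,fx=3.3,fy=3.3,interpolation=cv2.INTER_CUBIC))
c=cam("wrist");o=bot.get_obs();p=o["tool_pos"];a=np.radians(9.1);X=np.array([np.cos(a),np.sin(a)]);Y=np.array([-X[1],X[0]])
for q in [(174,79),(391,80),(282,75)]:
    d=(onz("wrist",q,p[2]-10.9,c)-p)[:2];print("roof",d@X,d@Y)
T=np.array([533.8,3.0]);b=np.radians(9.0);TX=np.array([np.cos(b),np.sin(b)]);TY=np.array([-TX[1],TX[0]])
for n,(u,v,z) in {"ledgeL":(-60,100,46),"ledgeR":(60,100,46),"rimL":(-50,90,60),"rimR":(50,90,60),"rimin":(45,85,60),"riminL":(-45,85,60)}.items():
    q=proj("wrist",np.r_[T+u*TX+v*TY,z],c);print(n,q.round(1),((q-[160,65])*3.3).round(0))
for u,v in((-58,98),(58,98)):
    for z in (p[2]-10.9,p[2]-82.9):
        q=proj("wrist",np.r_[p[:2]+u*X+v*Y,z],c);print("cover pred",u,v,z.round(0),q.round(1),((q-[160,65])*3.3).round(0))
E
```

```text
roof -57.10794605276841 97.2868554215597
roof 57.58318648318612 97.06386426532697
roof -0.031177569112145538 96.96382013022593
ledgeL [210.8  93.8] [168.  95.]
ledgeR [353.7  94.4] [639.  97.]
rimL [219.3 104.2] [196. 129.]
rimR [345.1 104.8] [611. 131.]
rimin [338.8 110.7] [590. 151.]
riminL [225.5 110.2] [216. 149.]
cover pred -58 98 151.0 [172.4  77.8] [41. 42.]
cover pred -58 98 79.0 [203.9  89.3] [145.  80.]
cover pred 58 98 151.0 [391.7  78.4] [765.  44.]
cover pred 58 98 79.0 [360.4  89.6] [661.  81.]
```

View pics/w23z.png

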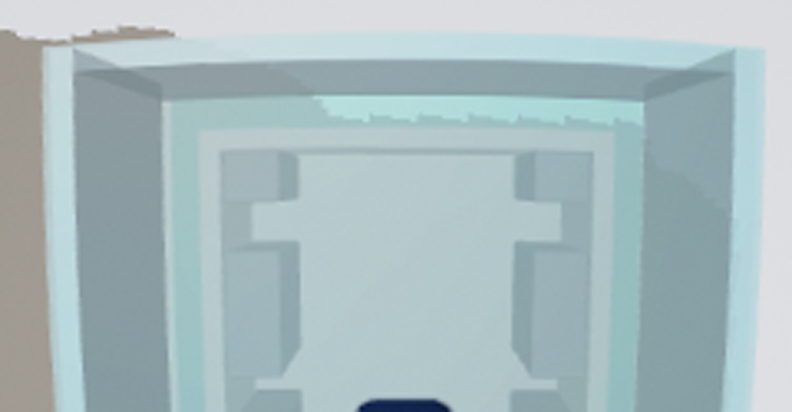

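```bash
python3 -m jog '{"xyz":[[0.05,-0.11,-0.2],[0,0,-0.2],[0,0,0],[0,0,0]],"angular":[[0,0,-0.02],[0,0,0],[0,0,0],[0,0,0]]}'; python3 -c "
from h import *
go([534.2,3.9,129],9)"
```

```text
time: 58.45
tool_pos: [535.0, 3.3, 153.9]
tcp_rot: [3.141, -0.001, 0.158]
contact_force: [-0.3, 0.1, -3.6]
grip_width: 15.6
t 58.45 tcp [535.    3.3 153.9] left mm [ -0.8   0.6 -24.9] units [-0.04  0.03 -1.24] F [-0.3  0.1 -3.6] w 15.6
turn deg [ 0.04  0.05 -0.04] units [ 0.01  0.01 -0.01] q6 -0.29
```

```bash
python3 -m jog '{"xyz":[[-0.04,0.03,-0.3],[0,0,-0.3],[0,0,0],[0,0,0]],"angular":[[0,0,0],[0,0,0],[0,0,0],[0,0,0]]}'; python3 -c "
from h import *
go([534.2,3.9,129],9)"
```

```text
time: 58.85
tool_pos: [533.9, 4.0, 140.6]
tcp_rot: [3.141, -0.0, 0.158]
contact_force: [-0.4, 0.2, -3.8]
grip_width: 15.9
t 58.85 tcp [533.9   4.  140.6] left mm [  0.3  -0.1 -11.6] units [ 0.01 -0.   -0.58] F [-0.4  0.2 -3.8] w 15.9
turn deg [ 0.04  0.03 -0.05] units [ 0.01  0.   -0.01] q6 -0.29
```

Now 2 mm past the tank's rim without touching it. I'll lower it gently onto the ledge.

```bash
python3 -m jog '{"xyz":[[0.01,0,-0.25],[0,0,-0.15],[0,0,0]],"angular":[[0,0,0],[0,0,0],[0,0,0]]}'; python3 -m jog '{"xyz":[[0,0,-0.12]],"angular":[[0,0,0]]}'; python3 -m jog '{"xyz":[[0,0,-0.1]],"angular":[[0,0,0]]}'
```

```text
time: 59.15
tool_pos: [534.3, 4.0, 132.1]
tcp_rot: [3.141, -0.001, 0.158]
contact_force: [-0.7, 0.5, -3.4]
grip_width: 15.6
time: 59.25
tool_pos: [534.5, 4.0, 129.7]
tcp_rot: [3.141, -0.001, 0.158]
contact_force: [-0.2, -0.4, -2.5]
grip_width: 15.8
time: 59.35
tool_pos: [534.3, 3.9, 128.7]
tcp_rot: [3.14, -0.001, 0.158]
contact_force: [-8.8, 0.3, 20.1]
grip_width: 16.1
```

```bash
python3 -m jog '{"xyz":[[0,0,0.05],[0,0,0],[0,0,0],[0,0,0],[0,0,0.1],[0,0,0.5],[0,0,0.9],[0,0,0.9],[0,0,0.9],[0,0,0.9]],"angular":[[0,0,0],[0,0,0],[0,0,0],[0,0,0],[0,0,0],[0,0,0],[0,0,0],[0,0,0],[0,0,0],[0,0,0]]}' -1; python3 -c "
from h import *
for n in ('wrist','side'):
  im=save(n,n+'24')
a=cv2.imread('pics/side24.png');cv2.imwrite('pics/side24z.png',cv2.resize(a[70:260,180:340],None,fx=4,fy=3.1,interpolation=cv2.INTER_CUBIC))
go([405,-341.4,230],-84.9)"
```

```text
time: 60.35
tool_pos: [534.4, 3.9, 218.7]
tcp_rot: [3.14, -0.001, 0.158]
contact_force: [0.2, 0.3, 0.1]
grip_width: 89.9
t 60.45 tcp [535.9   3.7 220.4] left mm [-130.9 -345.1    9.6] units [ -6.54 -17.26   0.48] F [0.6 0.6 0.7] w 91.2
turn deg [  0.4    0.23 -93.95] units [  0.07   0.04 -15.66] q6 -0.29
```

View pics/wrist24.png

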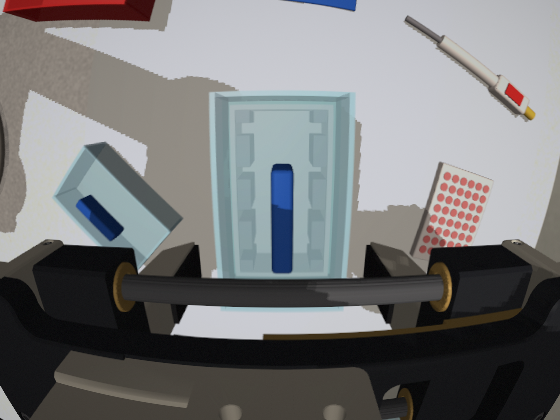

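View pics/side24z.png

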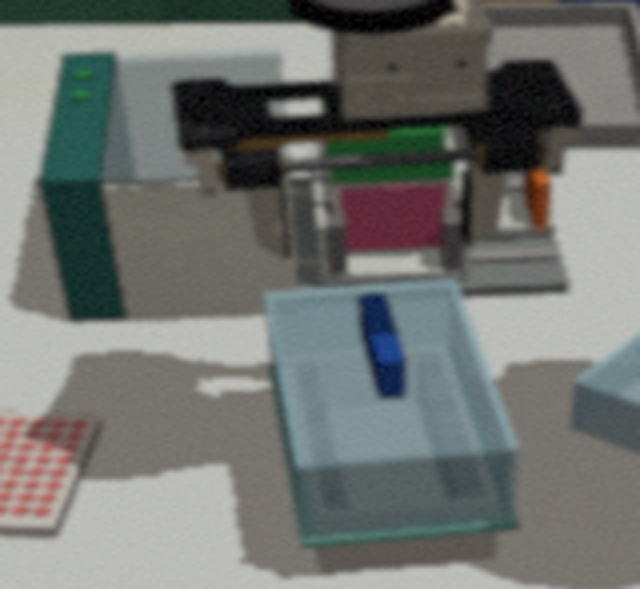

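The cover sits square on the ledge. Next is a closed-finger push on the front of the tab.

```bash
python3 -m jog '{"xyz":[[-0.38,-0.92,0.1],[-0.38,-0.92,0.1],[-0.38,-0.92,0.1],[-0.38,-0.92,0],[-0.38,-0.92,0],[-0.38,-0.92,0],[-0.38,-0.92,0],[-0.38,-0.92,0],[-0.38,-0.92,0],[-0.38,-0.92,0]],"angular":[[0,0,-0.9],[0,0,-0.9],[0,0,-0.9],[0,0,-0.9],[0,0,-0.9],[0,0,-0.9],[0,0,-0.9],[0,0,-0.9],[0,0,-0.9],[0,0,-0.9]]}' 1; python3 -c "
from h import *
go([403.5,-342.6,200],-84.9)"
```

```text
time: 61.45
tool_pos: [454.7, -183.5, 222.1]
tcp_rot: [3.139, -0.001, -0.817]
contact_force: [-0.1, -0.2, -0.1]
grip_width: 16.7
t 61.45 tcp [ 454.7 -183.5  222.1] left mm [ -51.2 -159.1  -22.1] units [-2.56 -7.95 -1.1 ] F [-0.1 -0.2 -0.1] w 16.7
turn deg [  0.11  -0.13 -38.09] units [ 0.02 -0.02 -6.35] q6 0.28
```

```bash
python3 -m jog '{"xyz":[[-0.3,-0.92,0],[-0.3,-0.92,0],[-0.3,-0.92,0],[-0.3,-0.92,0],[-0.3,-0.92,0],[-0.3,-0.92,0],[-0.3,-0.9,0],[-0.3,-0.7,0],[0,-0.2,0],[0,0,0]],"angular":[[0,0,-0.7],[0,0,-0.7],[0,0,-0.7],[0,0,-0.7],[0,0,-0.7],[0,0,-0.7],[0,0,-0.7],[0,0,-0.6],[0,0,-0.4],[0,0,0]]}'; python3 -c "
from h import *
go([403.5,-342.6,55],-84.9)
save('wrist','w25')"
```

```text
time: 62.45
tool_pos: [400.3, -336.2, 215.8]
tcp_rot: [3.134, 0.007, -1.467]
contact_force: [0.4, -0.1, 0.3]
grip_width: 0.4
t 62.45 tcp [ 400.3 -336.2  215.8] left mm [   3.2   -6.4 -160.8] units [ 0.16 -0.32 -8.04] F [ 0.4 -0.1  0.3] w 0.4
turn deg [-0.38 -0.48 -0.84] units [-0.06 -0.08 -0.14] q6 0.62
```

View pics/w25.png

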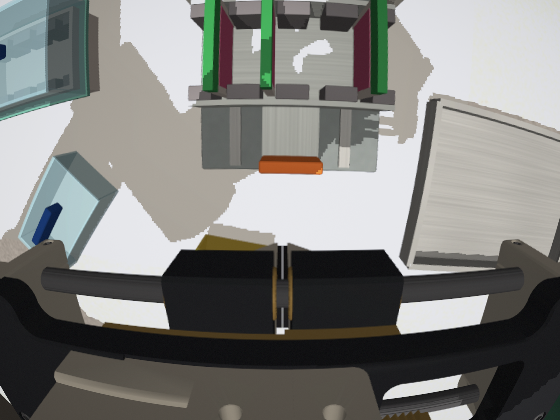

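```bash
python3 - <<'E'
from h import *
c=cam("wrist")
for q in [(198,243),(208,226),(240,232)]: print(onz("wrist",q,50,c).round(0),onz("wrist",q,0,c).round(0))
for q in [(262,157),(323,160),(262,172),(322,174)]: print("tab",onz("wrist",q,75,c).round(1))
E
```

```text
[ 334. -249.   50.] [ 312. -237.    0.]
[ 355. -260.   50.] [ 336. -249.    0.]
[ 352. -295.   50.] [ 333. -290.    0.]
tab [ 436.8 -312.5   75. ]
tab [ 440.2 -368.8   75. ]
tab [ 422.8 -313.9   75. ]
tab [ 427.1 -369.6   75. ]
```

```bash
python3 -m jog '{"xyz":[[0.1,-0.3,-0.5],[0,0,-0.9],[0,0,-0.9],[0,0,-0.9],[0,0,-0.9],[0,0,-0.9],[0,0,-0.9],[0,0,-0.8],[0,0,-0.4],[0,0,0]],"angular":[[-0.06,-0.08,-0.12],[0,0,0],[0,0,0],[0,0,0],[0,0,0],[0,0,0],[0,0,0],[0,0,0],[0,0,0],[0,0,0]]}'; python3 -c "
from h import *
go([403.5,-342.6,55],-84.9)"
```

```text
time: 63.5
tool_pos: [403.3, -335.8, 67.7]
tcp_rot: [3.142, 0.002, -1.46]
contact_force: [0.1, 0.5, 0.2]
grip_width: 0.7
t 63.5 tcp [ 403.3 -335.8   67.7] left mm [  0.2  -6.8 -12.7] units [ 0.01 -0.34 -0.64] F [0.1 0.5 0.2] w 0.7
turn deg [-0.11 -0.01 -1.26] units [-0.02 -0.   -0.21] q6 0.62
```

```bash
python3 -m jog '{"xyz":[[0,-0.34,-0.4],[0,0,-0.25],[0.2,0.02,0],[0.2,0.02,0],[0.2,0.02,0],[0.25,0.02,0],[0.3,0.03,0],[0.35,0.03,0],[0.35,0.03,0],[0.35,0.03,0]],"angular":[[0,0,-0.2],[0,0,0],[0,0,0],[0,0,0],[0,0,0],[0,0,0],[0,0,0],[0,0,0],[0,0,0],[0,0,0]]}'; python3 -c "
from h import *
go([521.6,-332.1,55],-84.9)"
```

```text
time: 64.5
tool_pos: [449.9, -339.9, 55.6]
tcp_rot: [3.14, -0.0, -1.482]
contact_force: [-3.7, -1.3, -0.8]
grip_width: 0.2
t 64.5 tcp [ 449.9 -339.9   55.6] left mm [71.7  7.8 -0.6] units [ 3.58  0.39 -0.03] F [-3.7 -1.3 -0.8] w 0.2
turn deg [ 0.01 -0.07  0.  ] units [ 0.   -0.01  0.  ] q6 0.7
```

```bash
python3 -m jog '{"xyz":[[0.35,0.04,0],[0.35,0.04,0],[0.35,0.04,0],[0.35,0.04,0],[0.35,0.04,0],[0.35,0.04,0],[0.3,0.03,0],[0.25,0.03,0],[0.2,0.02,0]],"angular":[[0,0,0],[0,0,0],[0,0,0],[0,0,0],[0,0,0],[0,0,0],[0,0,0],[0,0,0],[0,0,0]]}'; python3 -c "
from h import *
go([521.6,-332.1,55],-84.9);save('wrist','w26')"
```

```text
time: 65.4
tool_pos: [513.1, -333.6, 55.8]
tcp_rot: [3.141, -0.002, -1.481]
contact_force: [-2.6, -1.8, -0.4]
grip_width: 0.6
t 65.4 tcp [ 513.1 -333.6   55.8] left mm [ 8.5  1.5 -0.8] units [ 0.43  0.07 -0.04] F [-2.6 -1.8 -0.4] w 0.6
turn deg [ 0.12 -0.01 -0.04] units [ 0.02 -0.   -0.01] q6 0.78
```

View pics/w26.png

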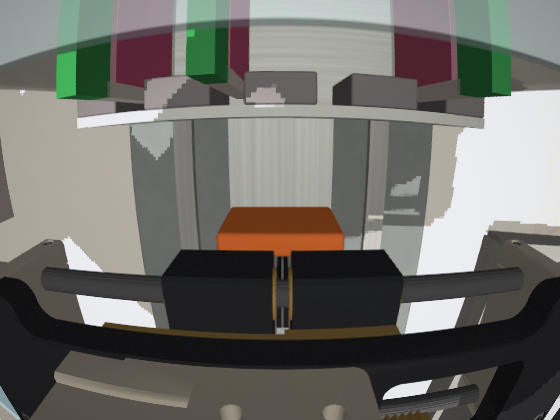

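Cassettes are upright under the hood. Pushing slowly to the home stop.

```bash
python3 -m jog '{"xyz":[[0.2,0.02,0],[0.15,0.01,0],[0.15,0.01,0]],"angular":[[0,0,0],[0,0,0],[0,0,0]]}'; python3 -m jog '{"xyz":[[0.15,0.01,0],[0.15,0.01,0]],"angular":[[0,0,0],[0,0,0]]}';python3 -m jog '{"xyz":[[0.15,0.01,0],[0.15,0.01,0]],"angular":[[0,0,0],[0,0,0]]}'
```

```text
time: 65.75
tool_pos: [521.1, -332.5, 55.9]
tcp_rot: [3.135, -0.0, -1.48]
contact_force: [-23.8, -5.2, 10.7]
grip_width: 0.2
time: 65.95
tool_pos: [520.8, -332.5, 56.1]
tcp_rot: [3.122, 0.003, -1.48]
contact_force: [-14.1, -1.9, 5.7]
grip_width: 0.3
time: 66.15
tool_pos: [520.6, -332.4, 56.2]
tcp_rot: [3.109, 0.007, -1.481]
contact_force: [-14.3, -2.0, 6.1]
grip_width: 0.2
```

```bash
python3 -m jog '{"xyz":[[-0.3,-0.03,0],[-0.6,-0.05,0],[-0.6,-0.05,0.3],[-0.4,0,0.8],[-0.2,0,1],[-0.2,0,1],[-0.5,0,1],[-0.8,0,1],[-0.8,0,1],[-0.5,0,1]],"angular":[[0,0,0],[0,0,0],[0,0,0],[0,0,0],[0,0,0],[0,0,0],[0,0,0],[0,0,0],[0,0,0],[0,0,0]]}'; python3 -m jog '{"xyz":[[-0.9,-0.4,0.4],[-0.9,-0.4,0],[-0.9,-0.4,0],[-0.8,-0.4,0],[-0.4,-0.4,0],[0,0,0]],"angular":[[0,0,0],[0,0,0],[0,0,0],[0,0,0],[0,0,0],[0,0,0]]}'; python3 -c "
from h import *
for n in ('top','side','wrist'): save(n,n+'27')
a=cv2.imread('pics/top27.png');cv2.imwrite('pics/top27z.png',cv2.resize(a[70:280,220:510],None,fx=2.7,fy=2.7,interpolation=cv2.INTER_CUBIC))
a=cv2.imread('pics/side27.png');cv2.imwrite('pics/side27z.png',cv2.resize(a[70:260,170:350],None,fx=3.6,fy=3.1,interpolation=cv2.INTER_CUBIC))"
```

```text
time: 67.15
tool_pos: [415.5, -331.8, 203.6]
tcp_rot: [3.113, 0.01, -1.481]
contact_force: [0.4, -0.6, -0.4]
grip_width: 0.3
time: 67.75
tool_pos: [332.9, -372.8, 219.2]
tcp_rot: [3.124, -0.0, -1.481]
contact_force: [-1.0, -0.1, -1.3]
grip_width: 0.9
```

View pics/top27z.png

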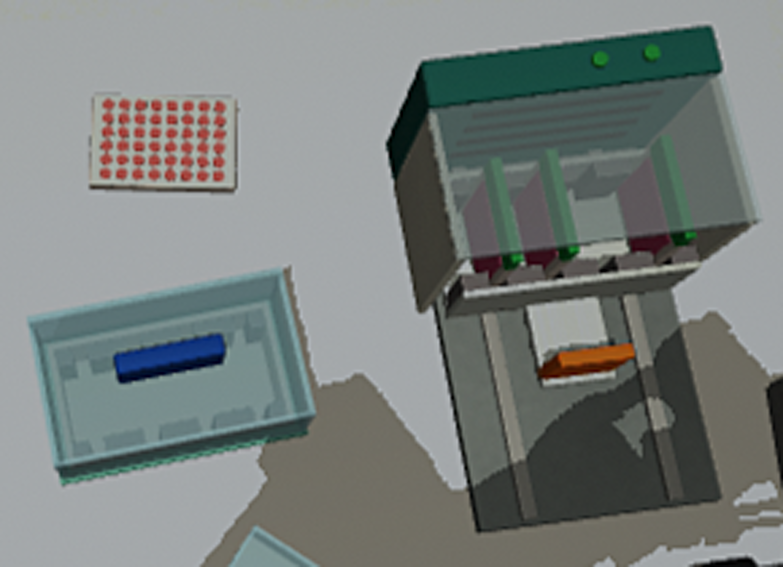

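View pics/side27z.png

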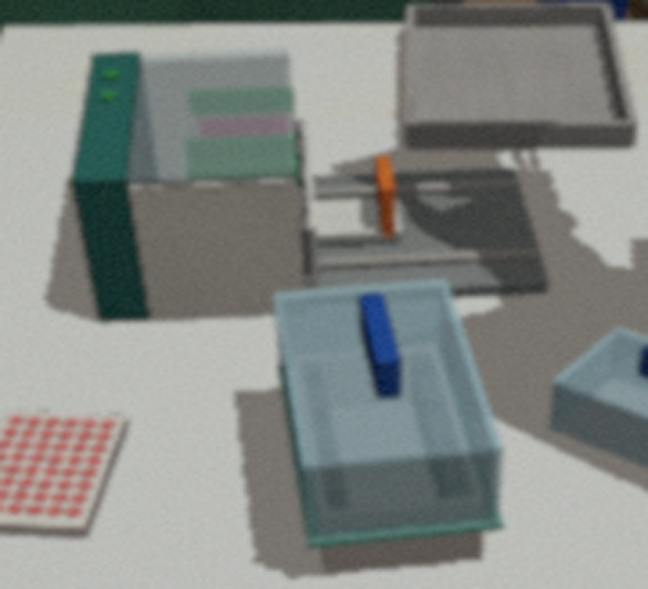

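View pics/wrist27.png

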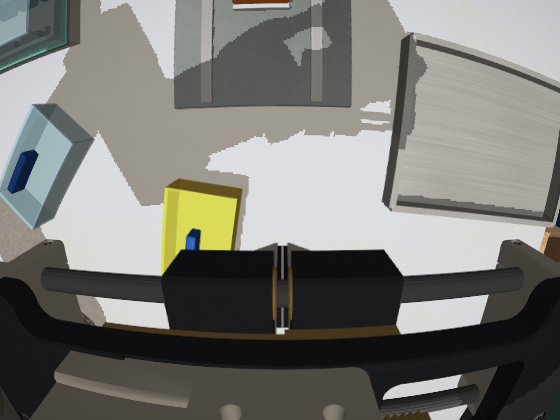

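```bash
python3 - <<'E'
from h import *
O=np.array([537,-330.7]);a=np.radians(5.1);x=np.array([np.cos(a),np.sin(a)]);y=np.array([-x[1],x[0]])
im=cv2.imread('pics/top27.png');cv2.imwrite('pics/top27c.png',cv2.resize(im[190:220,410:465],None,fx=14,fy=14,interpolation=cv2.INTER_CUBIC))
for u,v in [(6,30),(-6,30),(6,-30),(-6,-30)]:
    q=proj("top",np.r_[O+u*x+v*y,75]);print(u,v,((q-[410,190])*14).round(0))
I=im[:,:,::-1].copy();H=hsv(I);m=(H[...,0]>105)&(H[...,0]<130)&(H[...,1]>140)&(H[...,2]>50);m[:,:230]=0
print(rect_on('top',blobs(m)[0],154))
E
```

```text
6 30 [228. 153.]
-6 30 [245. 230.]
6 -30 [619. 102.]
-6 -30 [637. 179.]
(array([534. ,   3.1]), array([78.8, 15.5]), -80.91)
```

View pics/top27c.png

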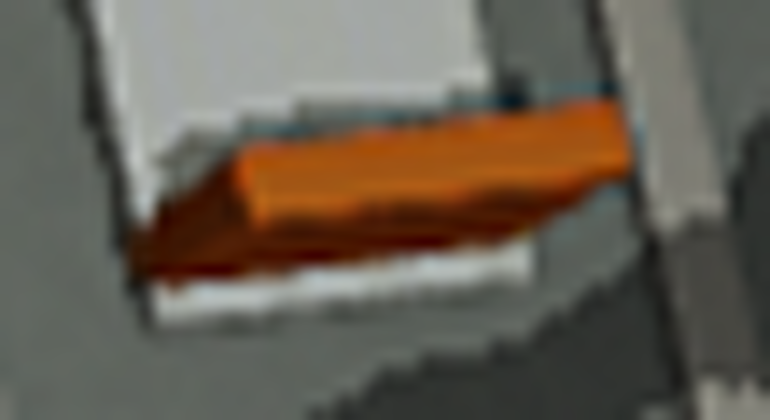

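```bash
python3 -c "
from plant import bot
print(bot.close_job(), bot.get_obs()['time'])"
```

```text
the job is handed in; nothing more can be done
the job is handed in; nothing more can be done
```

The job is done and handed in at about 68 s of the 208 s allowed; no verdict was reported.

**What I did**
- Pulled the carriage out to its front stop and stood the large clear cover on the mat.
- Moved the three cassettes present from the tank into free carriage slots, at y = -66, +22 and +66 mm in the dryer frame.
- Put the cover back on the tank and pushed the loaded carriage home.

**Last checks**
- **Cover:** the handle centre measured (534.0, 3.1) mm, and the tank centre measured about (534, 3) mm. The angle is 9.1° against the tank's 9.0°.
- **Carriage:** the tab edges match the fully home position to about 1 mm, and the push ended on the stop.
- **Cassettes:** all three stand upright under the hood and the tank is empty.
- **Microplate and pipette:** I touched neither. The microplate sits where it was in the final picture; I did not re-measure the pipette.

**What did not go to plan**
- When I first set the cover on the mat, the wrist force peaked at 48 N. That is below the 120 N limit, but it pushed the handle a few millimetres through the grip. The pads pressed through the handle there, not the gripper's body.
- The other set-downs I read in contact were about 18–21 N. The first cassette's contact force was not captured.
- The cover was knocked about 2 cm aside on the mat while I moved the cassettes, so I measured its position again before picking it up.

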